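# Air off, then put the cleaned saw blades away on the guarded rail

### The job

Shut off the air at the ball valve first: turn its red handle crosswise to the pipe, right up to its stop. Then take every saw-blade hanger (two or three) out of the blow-off station by lifting and tilting it over the yellow lip, hook it onto the steel rail of the rack at the open end and slide it wholly past the red band, under the yellow guard, so that all of them hang freely there. Leave the air shut and the other things on the bench where they are.

Things in the scene. Friction and masses are not known exactly. Their poses are not given: they have to be found in the camera images.
- station: Blue blow-off station, fixed, 280 mm wide in y; origin at table level. Floor plate 12 mm thick carries the hangers' feet. Bays at y -85, 0, +85 mm, each 64 mm wide between grey guides 20 mm high above the floor. Each hanger in it has its origin at x -1 to +2, z 12 mm, its axes within 1 deg of the station's, its toe to -x (robot side). An air pipe 26 mm high runs along x -116.
- keeper (a point): Mid underside of the steel keeper bar over the toes: station x -100 to -76 mm, 6 mm thick, across all bays, underside 20 mm above the floor plate. It lets a hanger rise only 12 mm. The way out: turn the hanger about its toe, heel up, handle leaning to the station's -x, by 16 to 20 deg; draw it 45 mm towards its own +x along the tilted foot; lift 60 mm; set it upright.
- lip (a point): Mid top edge of the yellow retaining lip beyond the heels: station x 49 to 55 mm, 34 mm high above the floor plate, across all bays. Hangers in the bays are too tall to be carried over: take the one nearest the rack (largest station y) first, then carry it away over the emptied bays on the robot's side of the rack's end post.
- hanger1: Saw-blade hanger, orange C-shaped frame open to its +x, 0.5 to 0.7 kg, 272 mm tall; origin at the foot's underside. Foot: x -98 (toe) to +45 mm (heel), 56 mm wide in y, 8 mm thick. Column: x -60 to -40, 24 mm wide in y, up to z 262. Steel blade 122 mm across, 4 mm thick, in the x-z plane, centre x 5, z 76 mm. Two or three hangers are there; absent ones read None.
- hanger2: Another hanger, the same as hanger1 in all (absent in some starts).
- hanger3: Another hanger, the same as hanger1 in all (absent in some starts).
- hanger1_grip (a point): Where to grip (same on every hanger): x -50, y 0, z 246 mm of the hanger, in the column's bare top (20 mm in x, 24 mm in y, free above z 205). A black head 36 x 36 mm, z 262 to 272, sits above and keeps it from falling through closed fingers.
- hanger1_hook (a point): x -17, y 0, z 177 mm of the hanger: where the rail's axis lies when it hangs home. The hook is an inverted V of two plates 8 mm thick, 24 mm wide in y, open below: underside of its ridge at x -17, z 190, lower inner edges at x -32 and -2, z 162 (the outer plate is the prong); top z 196. The centre of mass is under the ridge, so it hangs upright.
- hanger2_hook (a point): x -17, y 0, z 177 mm of the hanger: where the rail's axis lies when it hangs home. The hook is an inverted V of two plates 8 mm thick, 24 mm wide in y, open below: underside of its ridge at x -17, z 190, lower inner edges at x -32 and -2, z 162 (the outer plate is the prong); top z 196. The centre of mass is under the ridge, so it hangs upright.
- hanger3_hook (a point): x -17, y 0, z 177 mm of the hanger: where the rail's axis lies when it hangs home. The hook is an inverted V of two plates 8 mm thick, 24 mm wide in y, open below: underside of its ridge at x -17, z 190, lower inner edges at x -32 and -2, z 162 (the outer plate is the prong); top z 196. The centre of mass is under the ridge, so it hangs upright.
- rack: Storage rack, fixed; origin at table level under the middle of its rail. Rail: steel bar, 12 mm diameter, along the rack's y, axis x 0, z 197 mm, y -200 to +200, between posts at y -205 and +205 (16 x 12 mm, 245 tall, on foot plates 130 mm long in x). Hangers on it share the rack's axes, stems on the -x side; three fit in the guarded part at 65 mm pitch (feet 56 mm wide).
- guard (a point): Mid underside of the yellow guard strip over the rail: rack y -45 to +205, 20 mm wide in x, 5 thick, underside 31 mm above the rail's axis. Hangers cannot be hooked on under it; a hung one slides beneath with about 12 mm to spare. A pushed one stops swinging after some 3 s.
- rail_mark (a point): Point on the rail's axis in the painted red band (rack y -50 mm; no bump). A hanger is home when its 24 mm wide hook is wholly on the +y side of it.
- rail_load (a point): Point on the rail's axis in the middle of the open part (rack y -190 to -60), where hangers are hooked on, coming from the rack's -x side about 29 mm higher than when hung, from 130 mm before the rail so that the blade clears post and rail: prong over the rail, blade under it, then let down.
- valve: Air line with ball valve, fixed, origin at table level under the axis of the handle. Base plate x -120 to +30 mm, 70 mm wide; copper pipe along the valve's x axis, 22 mm thick, axis 45 mm up, with a brass valve body 46 x 36 mm at the origin, top 63 mm up.
- cock (a joint): Handle of the ball valve, turning about the upright axis through the valve's origin, anticlockwise seen from above as the value grows. 0: along the pipe, pointing to the valve's +x (open); 1.571: crosswise, pointing to the valve's +y, against the hard stop (shut). Stays where it is left; takes about 2.5 N at the grip to turn. Counts as shut above 1.48.
- cock_tip (a point): Centre of the top of the red handle grip, 80 mm from the axis, 109 mm above the table. The grip is 50 mm long along the handle (55 to 105 mm from the axis), 14 mm wide and 22 mm tall.
- jar: Bystander: jar, 64 mm diameter, 90 mm tall; origin at its underside.
- tin: Bystander: tin can, 80 mm diameter, 70 mm tall; origin at its underside.
- masking: Bystander: roll of blue masking tape, 100 mm diameter, 25 mm tall, lying flat; origin at its underside.
- hammer: Bystander: hammer lying flat.
- driver: Bystander: screwdriver lying flat.
- offcut: Bystander: offcut of wood 120 x 45 x 20 mm; origin at its underside.
- tapemeasure: Bystander: yellow tape measure, 65 x 60 x 35 mm, lying flat; origin at its underside.
There are look-alikes about, which are no part of the job. Leave any green look-alike of the valve alone.

How it is judged (in metres and radians):
On the way:
1. the air is shut: handle crosswise, at its stop (value of joint cock above 1.48 rad), for 0.2 s.
At the end, for the whole second after the job is handed in: The handle is within 0.09 rad of its shut stop; every hanger present hangs at rest and upright (within 0.2 rad) on the rail, its hook point within 12 mm of the rail's axis sideways and 8 mm in height, the hook's centre at least 12 mm past the mark towards the guarded end (value of joint cock above 1.48 rad and y of hanger1_hook in the frame of rack between -0.038 and 0.2 m and x of hanger1_hook in the frame of rack between -0.012 and 0.012 m and z of hanger1_hook in the frame of rack between 0.189 and 0.205 m and angle between each of hanger1, hanger2, hanger3's own z axis and vertical below 0.2 rad and linear speed of each of hanger1, hanger2, hanger3 below 0.05 m/s and y of hanger2_hook in the frame of rack between -0.038 and 0.2 m and x of hanger2_hook in the frame of rack between -0.012 and 0.012 m and z of hanger2_hook in the frame of rack between 0.189 and 0.205 m and y of hanger3_hook in the frame of rack between -0.038 and 0.2 m and x of hanger3_hook in the frame of rack between -0.012 and 0.012 m and z of hanger3_hook in the frame of rack between 0.189 and 0.205 m); the robot touches nothing.
It fails at once if a hanger is taken out of the station while the air is not shut (value of joint cock below 1.4 rad and z of any of hanger1, hanger2, hanger3 in the frame of station above 0.06 m).
It fails at once if a bystander is knocked more than 40 mm from its place (distance of any of jar, tin, masking, hammer, driver, offcut, tapemeasure from where it was at the start of the episode above 0.04 m).
Of hanger1, hanger2, hanger3 only 2 to 3 are there at a start; the rules pass over those that are not, and their reading is None.
At some moment in a run one of hanger1, hanger2, hanger3 may be knocked a few centimetres aside while the robot is not near it.
Once in a run the grip may slacken for a moment while it holds something.
It also fails if it takes over 210 s, if anything falls off the work surface, if the arm or the gripper's body presses on something with over 40 N, if the wrist force passes 120 N, or if a joint passes its speed limit or range.

### The arm

A 6-joint arm with a two-finger parallel gripper is mounted at the origin on the work surface. World frame = base frame: x ahead of the robot, y to its left, z up, the work surface at z = 0. Lengths are in mm, angles in rad, forces in N, time in s.
With the tool pointing down it reaches from about 300 to 775 mm from the base axis. Payload 14.6 kg.
Tool frame: the origin (TCP) lies midway between the tips of the shut fingers; the grasp point (between the pads) lies 19 mm behind it (grip_depth is the distance from the TCP to the grasp point, in mm); z points along the fingers, y is the direction in which the jaws open and shut (so a half turn about z gives the same grasp; the last joint's range is limited). The gripper opens to 94 mm and grips with 3 to 60 N. Pads are 16 mm wide; open, the fingers measure 119 mm over their backs; the gripper's body (75 mm by 177 mm) begins 78 mm behind the grasp point.
Start: joints at [-1.368, 0.3, 1.521, -0, 1.321, -0.067], TCP at [146.59, -530.095, 205.446] pointing down, gripper open.
Joint ranges: [-3.03, 3.03], [-0.79, 2.21], [0.23, 2.52], [-1.04, 4.18], [0, 3.07], [-2.55, 2.55]. Speed limits (rad/s): [2.22, 2.22, 2.57, 3.14, 3.14, 3.14].

### API

Orientations are given as [roll, pitch, yaw] about the fixed x, y, z axes, in that order (R = Rz(yaw) Ry(pitch) Rx(roll)).
In Python, from cell import read_state, camera, camera_info, sign_off, grip_depth gives the robot as it stands.
- The arm moves only by the tool drive_tool, never from a script. Its argument "motion" is one flat list of numbers, 4 for each row, row after row: the shift along the tool's x, y, z in mm, then the turn about the tool's z in rad. A call has 1 to 8 rows; each row shifts and turns the pose as measured when the row begins, along the tool's axes as they then stand; what a row does not reach is not made up. A row lasts 1/12 s, in which the tool goes at most 41.7 mm and 7.16 degrees, less where a joint would pass 70% of its speed; a pose out of reach is approached as far as the arm can. A call is refused whole if a number of a shift passes 41.7 or a number of a turn 0.125, either way. A call with a gripper value outside its range is refused whole. "jaw" is the closure, from 0 (fully open) to 1 (shut), set as the call begins (left out, the last holds). The fingers move at their own pace and stop on an object; "grip_force" is the grip in N (left out, the last holds). Time passes only in rows, so rows that do not move let the fingers close. It gives the time, the measured TCP pose, the force and the opening at its end, in the units of the state.
- read_state(): the state, without advancing time (a new reading comes with each control period).
- camera(name): name is "scene" or "top" or "wrist"; returns the picture (420x560x3 uint8, red, green, blue); there is no depth.
- camera_info(name): a dict with "fovy" (degrees; the focal length in pixels is half the picture's height over the tangent of half this angle, whatever the lens; pixels are square), "cx", "cy" (the principal point, pixels), "camera_from_world" (4x4, takes a point from world to camera coordinates). Camera axes: x right, y up, looking along -z (the intrinsics and any distortion apply to the point x, -y, -z); pixel columns grow to the right and rows downward; lengths in mm; the calibration is good to about 2 mm. The wrist camera is an equidistant fisheye: a pixel r from the principal point sees the ray r / f radians off the axis. A picture is of the moment at which its call begins: read the wrist's pose just before it. camera_info takes no time and is no camera call; for the wrist camera it gives the pose at the moment of the call.
- sign_off(): hands the job in, once; it reports no verdict.
The state is a dict: "clock": time; "joints": joint angles; "qd": joint speeds; "effort": joint torques, N m; "eef_pos": TCP position; "eef_rot": TCP orientation; "wrist_force": force on the tool from outside, world axes, zero at the start; "moment": the same for the moment, N m; "finger_gap": finger opening in mm.
Only numpy, scipy, OpenCV 4.12 (cv2) and the standard library are available. Lean on these libraries where they do the work, as an engineer would, in place of code of your own. Each camera call takes 0.05 s, during which the arm holds its last target. There are 200 camera calls.

## Working session

There is one attempt and no reset: what is moved stays moved. The work goes in short steps, Python scripts to look and compute and a tool call to move; the robot and the scene stay as the last step left them, time stands still between calls to the robot, and variables do not carry over. Pictures are saved under pics/ and viewed, on a budget of 14 in all, crops included, one or two more only if the job needs it, and the job is handed in when it is done.

Besides the shell and the picture viewer there is one more tool, called after "Call:" as name(argument=value, ...) on one line, values as JSON. drive_tool: Moves the arm, as the interface text tells. Its arguments: {"type":"object","properties":{"motion":{"type":"array","items":{"type":"number"}},"jaw":{"type":"number"},"grip_force":{"type":"number"}},"required":["motion"]}

```bash
ls; mkdir -p pics; python3 - <<'E'
from cell import *
import cv2
print(read_state(), grip_depth)
for n in("scene","top","wrist"):
    i=camera_info(n);print(n,i["fovy"],i["cx"],i["cy"],i["camera_from_world"])
    cv2.imwrite(f"pics/{n}0.png",camera(n)[:,:,::-1])
E
```

```text
pics
{'clock': 0.0, 'joints': array([-1.36759157e+00,  3.00478264e-01,  1.52163009e+00,  1.72712869e-05,
        1.32066734e+00, -6.65715067e-02]), 'qd': array([-1.73574629e-03,  1.90023114e-03,  1.20989020e-03,  6.05921077e-05,
        5.66871946e-04, -1.22282163e-04]), 'effort': array([-1.79866092e-04, -5.31812167e+01, -3.52737522e+01,  7.08525768e-02,
        2.44601921e-02, -1.08668087e-04]), 'eef_pos': array([ 146.54476305, -529.83247048,  204.86166209]), 'eef_rot': array([-3.14041334e+00, -9.53907568e-05,  2.69771920e-01]), 'wrist_force': array([0.37787601, 0.09145232, 0.74076858]), 'moment': array([-0.01834983, -0.01600304, -0.06182995]), 'finger_gap': 93.67682608068} 18.8
scene 45.86630658837234 272.99322149894203 211.26794348358993 [[ 4.96150230e-01  8.68236685e-01  8.61135254e-05 -2.86567728e+02]
 [-7.58754187e-01  4.33538697e-01  4.86144302e-01  3.03128622e+02]
 [ 4.22050984e-01 -2.41265946e-01  8.73878544e-01 -1.59689239e+03]
 [ 0.00000000e+00  0.00000000e+00  0.00000000e+00  1.00000000e+00]]
top 50.47230790592273 283.9464342954719 211.89548406862724 [[ 7.11725505e-03 -9.99940501e-01  8.26676229e-03  1.67526705e+01]
 [ 9.90933348e-01  8.16183542e-03  1.34106242e-01 -5.55568285e+02]
 [-1.34165735e-01  7.23734210e-03  9.90932478e-01 -1.47015808e+03]
 [ 0.00000000e+00  0.00000000e+00  0.00000000e+00  1.00000000e+00]]
wrist 65.70646984690485 276.4666791200235 206.99914423239215 [[ 2.66377972e-01 -9.63868482e-01  5.70186569e-04 -5.51365318e+02]
 [ 9.38496377e-01  2.59231123e-01 -2.28087211e-01  2.33113390e+01]
 [ 2.19698264e-01  6.12925268e-02  9.73640539e-01 -3.89762276e+02]
 [ 0.00000000e+00  0.00000000e+00  0.00000000e+00  1.00000000e+00]]
```

View pics/scene0.png

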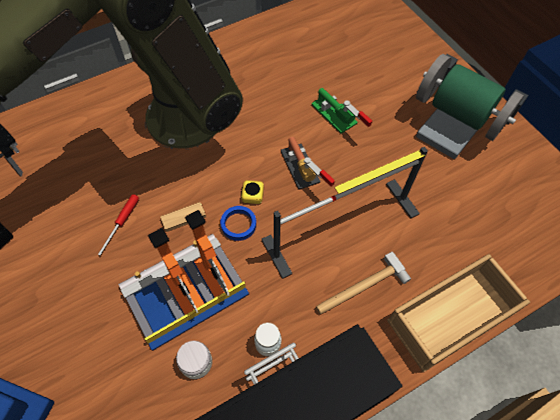

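View pics/top0.png

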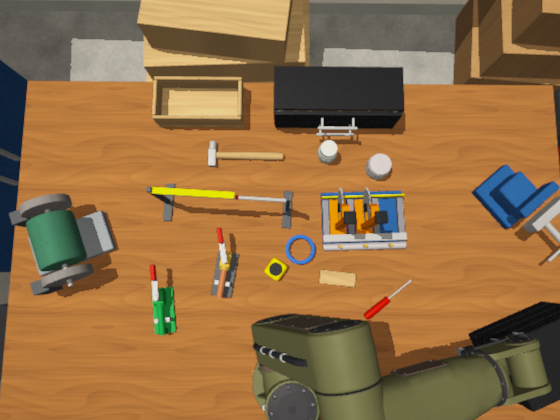

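The top view shows x going up and y going left. The station is at (363,220) with two hangers, probably in bays +85 and 0. The rack runs from (150,190) to (290,210), and the red-handled valve is at (225,260) and open. The green look-alike is at (163,300). Next I'll measure.

```bash
cat > h.py <<'E'
import numpy as np, cv2
from cell import *
def ray(info,u,v,fish=False):
    u,v=float(u),float(v)
    f=210/np.tan(np.radians(info["fovy"]/2)); dx,dy=u-info["cx"],v-info["cy"]
    if fish:
        r=np.hypot(dx,dy);t=r/f;s=np.sin(t)/max(r,1e-9);d=np.array([dx*s,-dy*s,-np.cos(t)])
    else: d=np.array([dx/f,-dy/f,-1])
    M=np.array(info["camera_from_world"]);R=M[:3,:3];return -R.T@M[:3,3],R.T@d
def at(info,u,v,z,fish=False):
    o,d=ray(info,u,v,fish);return (o+d*(z-o[2])/d[2])
def proj(info,P,fish=False):
    f=210/np.tan(np.radians(info["fovy"]/2));M=np.array(info["camera_from_world"])
    p=M[:3,:3]@np.array(P,float)+M[:3,3];x,y,z=p[0],-p[1],-p[2]
    if fish:
        r=np.hypot(x,y);k=f*np.arctan2(r,z)/max(r,1e-9)
    else:k=f/z
    return np.array([info["cx"]+k*x,info["cy"]+k*y])
def two(i1,p1,i2,p2,f1=False,f2=False):
    a,d=ray(i1,*p1,f1);b,e=ray(i2,*p2,f2);d=d/np.linalg.norm(d);e=e/np.linalg.norm(e)
    s=np.linalg.lstsq(np.c_[d,-e],b-a,rcond=None)[0];p,q=a+s[0]*d,b+s[1]*e
    return (p+q)/2,np.linalg.norm(p-q)
def comps(img,kind,amin=8):
    h,s,v=[c.astype(int) for c in cv2.split(cv2.cvtColor(img,cv2.COLOR_RGB2HSV))]
    m={'red':((h<6)|(h>174))&(s>170)&(v>90),'yellow':(h>24)&(h<34)&(s>150)&(v>120),'orange':(h>7)&(h<15)&(s>215)&(v>150),
       'black':(v<55),'blue':(h>105)&(h<125)&(s>140)}[kind].astype(np.uint8)
    n,l,st,c=cv2.connectedComponentsWithStats(m)
    return [(st[i],c[i],np.argwhere(l==i)[:,::-1]) for i in range(1,n) if st[i][4]>=amin]
E
cat > m.py <<'E'
from h import *
for n in("top","scene"):
    img=cv2.imread(f"pics/{n}0.png")[:,:,::-1].copy()
    for k in("red","yellow","orange"):
        for s,c,p in comps(img,k,6):
            r=cv2.minAreaRect(p.astype(np.float32));print(n,k,s,c.round(1),"box",cv2.boxPoints(r).round(1).tolist())
    cv2.imwrite(f"pics/{n}z.png",cv2.resize(img[120:320,130:420,::-1] if n=="top" else img[80:360,100:440,::-1],None,fx=2.7 if n=="top" else 2.1,fy=2.7 if n=="top" else 2.1,interpolation=cv2.INTER_CUBIC))
E
python3 m.py
```

```text
top red [558 147   2  16  19] [558.8 153.5] box [[558.0, 147.0], [559.0, 147.0], [559.0, 162.0], [558.0, 162.0]]
top red [236 196   2   3   6] [236.5 197. ] box [[236.0, 196.0], [237.0, 196.0], [237.0, 198.0], [236.0, 198.0]]
top red [217 228   6  15  62] [219.5 235. ] box [[216.39999389648438, 228.10000610351562], [220.1999969482422, 227.5], [222.60000610351562, 241.89999389648438], [218.8000030517578, 242.5]]
top red [150 265   6  15  68] [152.4 272.1] box [[149.5, 265.20001220703125], [153.89999389648438, 264.70001220703125], [155.39999389648438, 279.0], [151.0, 279.3999938964844]]
top red [364 297  26  22 199] [376.4 307.8] box [[363.20001220703125, 314.0], [385.79998779296875, 296.0], [390.20001220703125, 301.5], [367.6000061035156, 319.5]]
top yellow [150 187  85  12 610] [192.5 192.4] box [[149.89999389648438, 193.5], [150.39999389648438, 186.0], [234.1999969482422, 191.3000030517578], [233.8000030517578, 198.8000030517578]]
top yellow [344 195  19   3  43] [353.8 196.3] box [[344.0, 195.0], [362.0, 195.0], [362.0, 197.0], [344.0, 197.0]]
top yellow [371 194  34   3  72] [387.
[... 1454 characters left out ...]
 290.0], [243.39999389648438, 281.0], [244.39999389648438, 282.70001220703125], [229.39999389648438, 291.70001220703125]]
scene yellow [197 297  21  13  53] [207.2 303. ] box [[196.8000030517578, 307.70001220703125], [216.60000610351562, 296.3999938964844], [217.6999969482422, 298.29998779296875], [197.89999389648438, 309.6000061035156]]
scene yellow [145 315  43  25 111] [165.9 326.8] box [[144.39999389648438, 337.8999938964844], [186.3000030517578, 313.79998779296875], [187.39999389648438, 315.79998779296875], [145.5, 339.8999938964844]]
scene orange [212 248   4   7   8] [213.1 250.8] box [[211.5, 248.1999969482422], [212.5, 247.8000030517578], [215.0, 254.0], [214.0, 254.39999389648438]]
```

```bash
python3 -c "
import cv2;i=cv2.imread('pics/top0.png')[170:310,140:420];cv2.imwrite('pics/topz1.png',cv2.resize(i,None,fx=2.85,fy=2.85,interpolation=cv2.INTER_CUBIC))"
```

```text
(no output)
```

View pics/topz1.png

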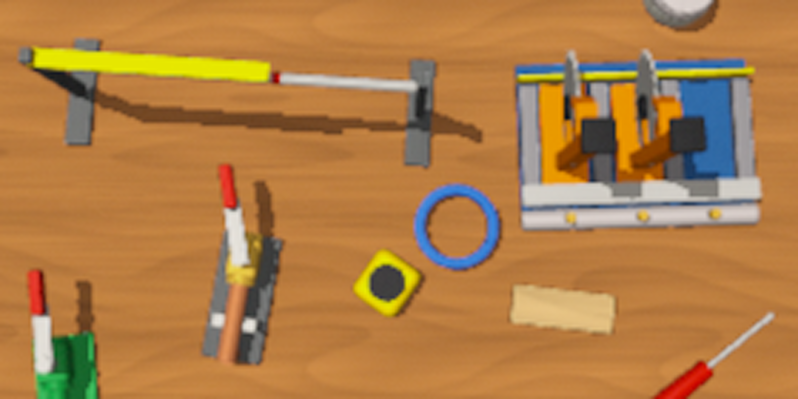

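View pics/scenez.png

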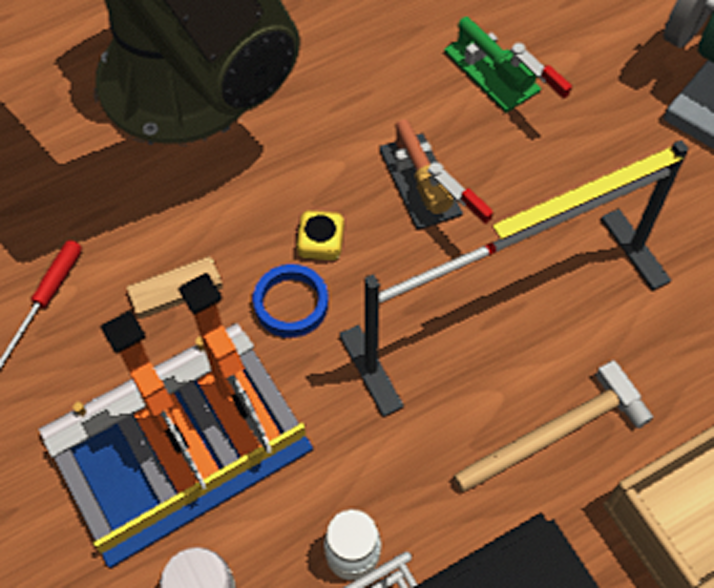

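```bash
cat > m2.py <<'E'
from h import *
T=camera_info("top");S=camera_info("scene")
z=lambda U,V,h:at(T,140+U/2.85-.3,170+V/2.85-.3,h)
s=lambda U,V,h:at(S,100+U/2.1-.3,80+V/2.1-.3,h)
def pr(n,p):print(n,p.round(1))
pr("guard +y end",(at(T,150,189.8,233)));pr("guard -y end",at(T,234.2,195.1,233))
pr("red band",at(T,236.5,197,197+6));pr("band two",two(T,(236.5,197),S,(333.5,198.1))[0])
pr("rail -y end",z(415,87,203));pr("scene rail end",s(382,297,203))
pr("guard far corners tw",two(T,(234.2,195.1),S,(100+498/2.1,80+231/2.1))[0])
pr("lip +y",z(516,76,46));pr("lip -y",z(752,71,46));pr("lip+y s",s(305,427,46));pr("lip-y s",s(100,547,46))
pr("pipe L",z(523,221,13));pr("pipe R",z(759,215,13))
for n,a,b in(("head A",(598,135),(200,290)),("head B",(687,135),(124,328))):
  pr(n,z(*a,284));print(two(T,(140+a[0]/2.85-.3,170+a[1]/2.85-.3),S,(100+b[0]/2.1-.3,80+b[1]/2.1-.3)))
pr("cock tip",at(T,219.7,235,109));pr("scene",at(S,327.1,176.2,109))
pr("handle outer",z(225,168,109));pr("inner red",z(232,207,109));pr("inner white",z(240,262,100))
pr("pipe end",z(228,360,45));pr("body",z(241,268,63));
b=[z(206,355,4),z(260,363,4),z(282,240,4),z(226,232,4)]
for q in b:pr("base",q)
for a,b,h in((457,226,25),(387,282,35),(563,308,20)):pr("byst",z(a,b,h))
E
python3 m2.py
```

```text
guard +y end [591.5 418.4 233. ]
guard -y end [577.8 169.7 233. ]
red band [577.2 165.8 203. ]
band two [579.2 168.2 196.6]
rail -y end [568.6  18.3 203. ]
scene rail end [574.9  25.1 203. ]
guard far corners tw [579.6 172.6 231.3]
lip +y [ 608.3 -103.    46. ]
lip -y [ 616.7 -383.9   46. ]
lip+y s [ 612.8 -103.    46. ]
lip-y s [ 624.7 -377.5   46. ]
pipe L [ 438.4 -113.7   13. ]
pipe R [ 447.7 -396.5   13. ]
head A [ 508.8 -162.5  284. ]
(array([ 509.23233221, -160.9112994 ,  284.90803251]), np.float64(3.0213979636717077))
head B [ 509.5 -250.8  284. ]
(array([ 510.1667625 , -248.56184894,  284.5493266 ]), np.float64(4.427741573661754))
cock tip [469.5 226.3 109. ]
scene [474.1 229.5 109. ]
handle outer [489.9 230.2 109. ]
inner red [446.2 221.2 109. ]
inner white [385.3 211.8 100. ]
pipe end [274.4 229.7  45. ]
body [379.3 215.2  63. ]
base [277.8 261.3   4. ]
base [268.9 197.3   4. ]
base [414.  174.3   4. ]
base [423.  241.6   4. ]
byst [431.2 -34.3  25. ]
byst [364.8  47.8  35. ]
byst [ 336.  -159.7   20. ]
```

The measurements agree with the given sizes (guard 249 mm, lip 281 mm, heads at z 284).

| Item | World position (mm) | Angle |
|---|---|---|
| Station | (560, -245) | yaw 0.033 |
| Rack | (580, 214) | yaw -0.055 |
| Valve | (390, 212) | yaw -0.146, cock about 0.33 |

I'll do the valve first.

Call:
drive_tool(motion=[0,0,0,0.09,0,0,0,0.09,0,0,0,0.09,16,-36,0,0,16,-36,0,0,16,-36,0,0,16,-36,0,0,16,-36,0,0], jaw=1)

```text
clock: 0.82
eef_pos: [227.9, -347.6, 201.2]
eef_rot: [-3.135, 0.003, -0.022]
wrist_force: [1.5, -0.2, 0.2]
finger_gap: 44.4
```

Call:
drive_tool(motion=[16,-36,0,0,16,-36,0,0,16,-36,0,0,16,-36,0,0,16,-36,0,0,16,-36,0,0,16,-36,0,0,16,-36,0,0])

```text
clock: 1.48
eef_pos: [364.0, -47.3, 203.1]
eef_rot: [-3.136, -0.0, -0.026]
wrist_force: [-0.5, -1.0, -0.3]
finger_gap: 0.5
```

Call:
drive_tool(motion=[16,-34,0,-0.025,16,-34,0,0,16,-34,0,0,16,-34,0,0,16,-34,0,0,16,-34,0,0,16,-34,0,0,0,0,0,0])

```text
clock: 2.15
eef_pos: [479.4, 210.5, 203.7]
eef_rot: [-3.136, -0.001, 0.007]
wrist_force: [-0.5, -0.1, 0.8]
finger_gap: 0.8
```

```bash
python3 - <<'E'
from h import *
print(read_state()["eef_pos"],read_state()["eef_rot"]);cv2.imwrite("pics/w1.png",camera("wrist")[:,:,::-1])
I=camera_info("wrist")
for P in((470,227,109),(390.4,212,109),(402,291,109)):print(proj(I,P,True).round(0))
E
```

```text
[479.43805246 210.49633131 203.71918731] [-3.13560686e+00 -1.04087109e-03  6.57721748e-03]
[254. 219.]
[271. 299.]
[190. 286.]
```

View pics/w1.png

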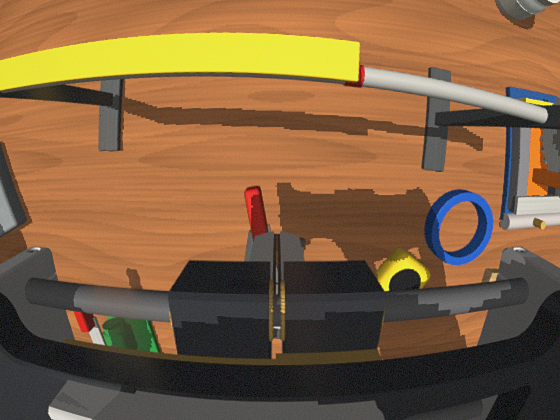

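Call:
drive_tool(motion=[0,21,0,0,0,0,28,0,0,0,28,0,0,0,28,0,0,0,26,0,0,0,0,0])

```text
clock: 2.7
eef_pos: [477.4, 183.0, 90.8]
eef_rot: [-3.137, -0.003, 0.006]
wrist_force: [-0.2, 0.1, -0.9]
finger_gap: 0.4
```

Call:
drive_tool(motion=[-1,-23,0,0,-1,-23,0,0,-9,-25,0,0,-16,-21,0,0,-17,-13,0,0,0,0,0,0])

```text
clock: 3.2
eef_pos: [432.2, 283.2, 96.0]
eef_rot: [3.14, -0.001, -0.002]
wrist_force: [0.3, -0.2, 0.0]
finger_gap: 0.6
```

Call:
drive_tool(motion=[-6,-4,3,0,-6,-4,2,0,-4,0,0,0,-4,0,0,0,0,0,0,0])

```text
clock: 3.62
eef_pos: [423.5, 288.6, 96.1]
eef_rot: [-3.138, -0.029, -0.005]
wrist_force: [-0.7, 0.1, -1.6]
finger_gap: 0.9
```

Call:
drive_tool(motion=[-6,0,0,0,-6,0,0,0,0,0,0,0])

```text
clock: 3.87
eef_pos: [423.3, 287.5, 98.6]
eef_rot: [-3.131, -0.055, -0.011]
wrist_force: [0.2, 0.6, -0.0]
finger_gap: 0.7
```

Call:
drive_tool(motion=[-6,0,0,0,-6,0,0,0,0,0,0,0])

```text
clock: 4.12
eef_pos: [422.9, 286.5, 101.2]
eef_rot: [-3.123, -0.081, -0.016]
wrist_force: [0.3, -0.8, -0.6]
finger_gap: 0.1
```

```bash
python3 - <<'E'
from h import *
s=read_state();print({k:np.round(s[k],3) for k in s})
img=camera("top");T=camera_info("top");cv2.imwrite("pics/t1.png",cv2.resize(img[200:300,180:300,::-1],None,fx=5,fy=5))
for k in comps(img,'red',6):print(k[0],k[1],at(T,*k[1],109)[:2])
for k in comps(camera("scene"),'red',6):print("s",k[0],k[1],at(camera_info("scene"),*k[1],109)[:2])
E
```

```text
{'clock': np.float64(4.117), 'joints': array([ 0.538,  0.287,  1.801, -0.033,  0.975,  2.142]), 'qd': array([-0.037,  0.009, -0.03 , -0.01 , -0.022, -0.013]), 'effort': array([-6.0000e-03, -4.7469e+01, -3.0538e+01, -5.2800e-01, -1.1290e+00,
        1.7700e-01]), 'eef_pos': array([422.942, 286.467, 101.16 ]), 'eef_rot': array([-3.123, -0.081, -0.016]), 'wrist_force': array([ 0.289, -0.771, -0.649]), 'moment': array([-0.014,  0.077,  0.027]), 'finger_gap': np.float64(0.112)}
[558 147   2  16  19] [558.84210526 153.47368421] [ 747.53883018 -883.33480256]
[236 196   2   3   6] [236.5 197. ] [593.05440772 175.28002908]
[150 265   6  15  70] [152.51428571 272.2       ] [350.27449946 434.93135692]
[364 297  26  22 199] [376.33165829 307.83919598] [ 244.56083084 -270.27795868]
s [115 194  24  31 270] [126.7        209.07777778] [ 299.17754636 -284.51903216]
s [332 196   4   5  10] [333.5 198. ] [540.86757367 206.76326127]
```

Call:
drive_tool(motion=[15,0,0,0,0,0,-40,0,0,0,-40,0,0,0,-40,0,0,35,-10,0,0,35,0,0,0,35,0,0,0,35,0,0])

```text
clock: 4.88
eef_pos: [423.3, 139.5, 235.0]
eef_rot: [-3.126, -0.07, -0.015]
wrist_force: [0.5, -0.3, 0.4]
finger_gap: 0.4
```

```bash
python3 - <<'E'
from h import *
s=read_state();print(s["eef_pos"],s["eef_rot"])
for n in("top","scene","wrist"):
  img=camera(n);I=camera_info(n)
  cv2.imwrite(f"pics/v_{n}.png",img[:,:,::-1])
  for k in comps(img,'red',6):print(n,k[0],k[1],at(I,*k[1],109,n=="wrist")[:2])
E
```

```text
[423.29194487 139.50617674 234.96752429] [-3.12582683 -0.07010895 -0.01478593]
top [558 147   2  16  18] [558.88888889 153.83333333] [ 746.32140912 -883.39718847]
top [236 196   2   3   6] [236.5 197. ] [593.05440772 175.28002908]
top [191 253  15   6  51] [198.1372549  255.54901961] [403.66049773 292.90848766]
top [150 265   6  15  67] [152.40298507 272.05970149] [350.71062617 435.30219624]
top [364 297  26  22 200] [376.34  307.855] [ 244.51240691 -270.3031492 ]
scene [359 111  13  12  59] [365.20338983 116.84745763] [354.80561338 439.2413113 ]
scene [326 146  17   8  69] [333.65217391 149.27536232] [407.07769038 294.61589848]
scene [115 194  24  31 270] [126.75555556 209.04814815] [ 299.16605111 -284.3587708 ]
scene [332 196   4   5  10] [333.5 198. ] [540.86757367 206.76326127]
wrist [224   7  14  15 186] [230.09139785  13.8172043 ] [623.86084648 182.32511461]
wrist [112 218  41  20 549] [132.36794171 227.63752277] [407.92134866 291.90282591]
```

View pics/v_wrist.png

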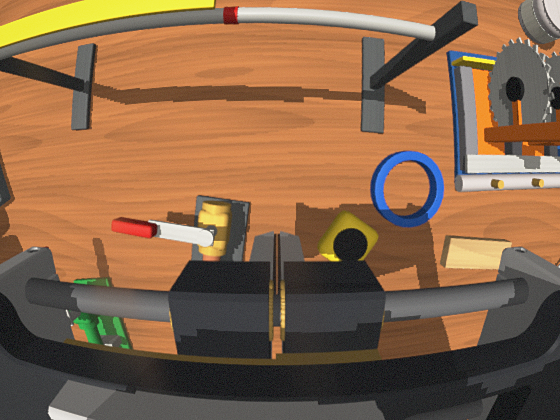

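```bash
python3 - <<'E'
from h import *
I=camera_info("wrist")
a=lambda u,v,z:at(I,u,v,z,True)[:2]
p=a(113,224,109),a(212,237,100);d=p[0]-p[1];print("handle",p,np.arctan2(d[1],d[0]))
p=a(203,196,6),a(250,203,6);d=p[0]-p[1];print("base edge",p,np.arctan2(d[1],d[0]))
p=a(203,205,45),a(232,207,45);d=p[0]-p[1];print("body edge",np.arctan2(d[1],d[0]))
p=a(250,203,6),a(243,262,6);d=p[0]-p[1];print("base side +pi/2",np.arctan2(d[1],d[0])+1.571)
# hanger/station features
print("lip yL",a(456,61,46),"pipe L",a(459,182,13))
print("band",a(231,15,203),"rail end",a(434,32,203),"post top +?",a(467,14,245))
E
```

```text
handle (array([411.82534216, 315.71167978]), array([395.89545559, 206.55708884])) 1.4258805907044714
base edge (array([427.0399367 , 236.98496244]), array([416.71453569, 175.27197156])) 1.4050186083198473
body edge 1.4862283402769196
base side +pi/2 1.4181929077523774
lip yL [603.49445972 -93.3062682 ] pipe L [ 443.17960131 -112.95524636]
band [578.45714987 167.11580509] rail end [571.54791429  19.36346805] post top +? [570.66204138  14.9566659 ]
```

The handle's direction is 1.426 and the base's crosswise direction is 1.405–1.418. With the solid stop felt as well, the air is shut. Next is the hanger nearest the rack.

Call:
drive_tool(motion=[11,33,-10,0,11,33,-10,0,11,33,-10,0,11,33,-10,0,11,33,-10,0,11,33,-10,0,11,33,-10,0,11,33,-10,0], jaw=0.25, grip_force=20)

```text
clock: 5.7
eef_pos: [503.6, -128.5, 317.9]
eef_rot: [-3.121, -0.064, -0.006]
wrist_force: [0.0, 1.1, 0.8]
finger_gap: 50.3
```

Call:
drive_tool(motion=[6,25,-8,-0.025,0,0,0,-0.025,0,0,0,0])

```text
clock: 5.95
eef_pos: [511.3, -158.7, 326.4]
eef_rot: [-3.124, -0.065, 0.042]
wrist_force: [0.1, 0.3, -0.2]
finger_gap: 69.2
```

```bash
python3 - <<'E'
from h import *
s=read_state();print(s["eef_pos"],s["eef_rot"],s["finger_gap"])
img=camera("wrist");I=camera_info("wrist");cv2.imwrite(f"pics/w2.png",img[:,:,::-1])
for P in((509,-161,284),(509.5,-248.5,284),(560,-245,46)):print(proj(I,P,True).round(0))
E
```

```text
[ 511.27473624 -158.70081444  326.4335682 ] [-3.12353129 -0.06456179  0.04187012] 69.20331510104535
[279. 233.]
[396. 237.]
[340. 161.]
```

View pics/w2.png

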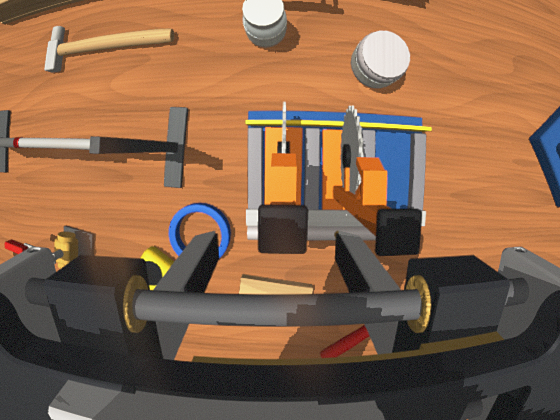

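```bash
python3 - <<'E'
from h import *
I=camera_info("wrist")
for n,c in(("A",[(258,205),(307,205),(307,252),(258,253)]),("B",[(376,208),(418,209),(420,253),(379,253)])):
    p=np.array([at(I,u,v,284,True)[:2] for u,v in c]);print(n,p.round(1).tolist(),p.mean(0))
print("lip",at(I,248,121,46,True),at(I,430,129,46,True))
E
```

```text
A [[529.0, -145.2], [530.5, -179.8], [495.9, -182.0], [493.6, -146.3]] [ 512.26123061 -163.32943513]
B [[530.6, -230.5], [531.4, -264.3], [497.0, -271.0], [496.7, -236.6]] [ 513.91948293 -250.59868242]
lip [ 610.56317109 -110.40961936   46.        ] [ 618.83701553 -384.25744869   46.        ]
```

Call:
drive_tool(motion=[-4,6,0,0,0,0,29,0,0,0,29,0,0,0,29,0,0,0,0,0])

```text
clock: 6.42
eef_pos: [512.9, -159.1, 237.0]
eef_rot: [-3.124, -0.067, 0.043]
wrist_force: [-0.7, -1.2, -0.4]
finger_gap: 70.8
```

Call:
drive_tool(motion=[0,0,0,0,0,0,0,0,0,0,0,0,0,0,0,0,0,0,0,0,0,0,0,0], jaw=1, grip_force=5)

```text
clock: 6.92
eef_pos: [513.9, -158.0, 243.5]
eef_rot: [-3.126, -0.072, 0.045]
wrist_force: [0.1, -0.3, -4.7]
finger_gap: 35.9
```

Call:
drive_tool(motion=[0,0,0,0,0,0,0,0,0,0,0,0])

```text
clock: 7.17
eef_pos: [513.7, -158.1, 243.6]
eef_rot: [-3.126, -0.072, 0.044]
wrist_force: [-0.7, -0.4, -2.6]
finger_gap: 36.1
```

```bash
python3 - <<'E'
from h import *
s=read_state();print(s["eef_pos"],s["eef_rot"],s["finger_gap"],s["wrist_force"])
for n in("wrist","scene"):
  cv2.imwrite(f"pics/g_{n}.png",camera(n)[:,:,::-1])
a=cv2.imread("pics/g_wrist.png");b=cv2.imread("pics/g_scene.png")[170:370,80:300]
cv2.imwrite("pics/g.png",np.hstack([a[120:360,140:480],cv2.resize(b,(264,240))]))
E
```

```text
[ 513.66310635 -158.06187457  243.64684752] [-3.12563529 -0.07153997  0.04422606] 36.07940247651067 [-0.72506706 -0.36632862 -2.59774869]
```

View pics/g.png

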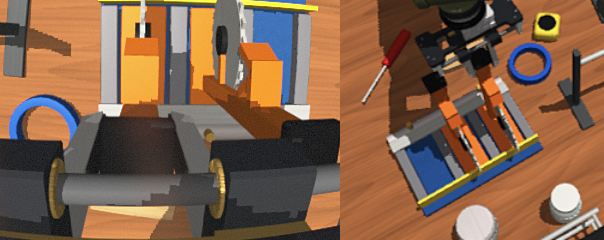

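Call:
drive_tool(motion=[0,0,0,0,0,0,0,0,0,0,0,0,0,4,0,0,0,0,9,0,0,0,9,0,0,0,0,0], jaw=0.4)

```text
clock: 7.85
eef_pos: [515.9, -162.5, 225.0]
eef_rot: [-3.127, -0.074, 0.044]
wrist_force: [0.4, -0.0, -0.3]
finger_gap: 56.1
```

Call:
drive_tool(motion=[0,0,0,0,0,0,0,0,0,0,0,0,0,0,0,0,0,0,0,0,0,0,0,0], jaw=1)

```text
clock: 8.35
eef_pos: [515.7, -162.1, 224.0]
eef_rot: [-3.126, -0.073, 0.044]
wrist_force: [1.1, 0.4, -1.8]
finger_gap: 35.6
```

Call:
drive_tool(motion=[0,0,0,0,0,0,0,0,0,0,0,0], grip_force=15)

```text
clock: 8.6
eef_pos: [515.6, -162.1, 223.9]
eef_rot: [-3.126, -0.073, 0.044]
wrist_force: [0.8, 0.4, -1.3]
finger_gap: 35.9
```

```bash
python3 - <<'E'
from h import *
s=read_state();print(s["eef_pos"],s["eef_rot"],s["finger_gap"],s["wrist_force"])
a=camera("wrist")[:,:,::-1];b=camera("scene")[:,:,::-1]
cv2.imwrite("pics/g2.png",np.hstack([cv2.resize(a[180:330,180:400],(528,360),interpolation=cv2.INTER_CUBIC),cv2.resize(b[190:310,125:215],(270,360),interpolation=cv2.INTER_CUBIC)]))
E
```

```text
[ 515.6130044  -162.10678593  223.94875442] [-3.12580036 -0.07251538  0.04429589] 35.88305547088018 [ 0.77999521  0.43964146 -1.28544634]
```

View pics/g2.png

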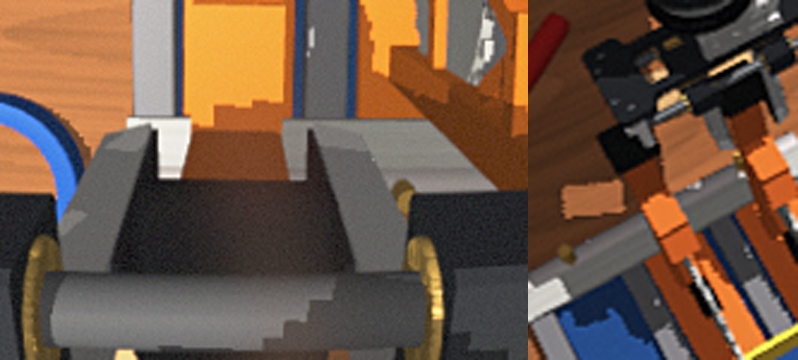

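The fingers clasp the black head, with a gap of 36 mm: a downward tool always spans the head. That is a usable pivoting grip, and it is deep enough to survive a short slip. Now I'll tilt the hanger about its toe.

Call:
drive_tool(motion=[-8,0,-1,0,-8,0,-1,0,-8,0,-1,0,-8,0,-1,0,-8,0,-1,0,0,0,0,0], grip_force=20)

```text
clock: 9.2
eef_pos: [473.1, -164.2, 228.0]
eef_rot: [-3.128, -0.078, 0.045]
wrist_force: [1.5, -0.0, -5.4]
finger_gap: 35.8
```

```bash
python3 - <<'E'
from h import *
s=read_state();print(s["eef_pos"],s["eef_rot"],s["finger_gap"],s["wrist_force"],s["moment"])
a=camera("wrist")[:,:,::-1];b=camera("scene")[:,:,::-1];t=camera("top")[:,:,::-1]
f=lambda i,w,h:cv2.resize(i,(w,h),interpolation=cv2.INTER_CUBIC)
cv2.imwrite("pics/g3.png",np.hstack([f(a[100:330,180:400],380,400),f(b[200:360,110:270],400,400)]))
E
```

```text
[ 473.14326947 -164.18488393  228.04944036] [-3.12763062 -0.07836721  0.04492841] 35.81634747148315 [ 1.51776387 -0.00780101 -5.4089228 ] [-0.13379563  0.09692934 -0.1204236 ]
```

View pics/g3.png

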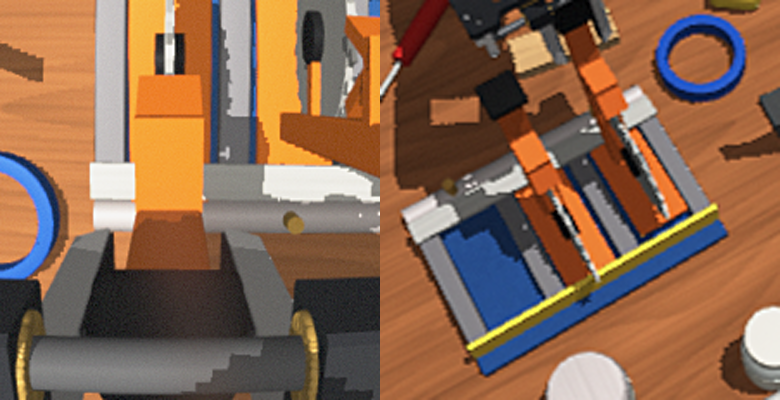

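Call:
drive_tool(motion=[-8,0,0,0,-8,0,0,0,-8,0,0,0,-8,0,0,0,-8,0,0,0,0,0,0,0])

```text
clock: 9.85
eef_pos: [434.5, -166.5, 226.9]
eef_rot: [-3.13, -0.085, 0.046]
wrist_force: [2.0, 0.4, -1.6]
finger_gap: 35.6
```

```bash
cat >> h.py <<'E'
def hub(n):  # not used
    pass
def shot(name,crops,H=400):
    o=[]
    for cam,(x0,y0,x1,y1) in crops:
        im=camera(cam)[y0:y1,x0:x1,::-1];o.append(cv2.resize(im,(int((x1-x0)*H/(y1-y0)),H),interpolation=cv2.INTER_CUBIC))
    cv2.imwrite(f"pics/{name}.png",np.hstack(o))
def st():
    s=read_state();print("t",round(float(s["clock"]),2),s["eef_pos"].round(1),s["eef_rot"].round(3),"gap",round(float(s["finger_gap"]),1),"F",s["wrist_force"].round(1),"M",s["moment"].round(2),"j",s["joints"].round(2))
E
python3 - <<'E'
from h import *
st();shot("g4",[("wrist",(170,60,400,300)),("scene",(120,180,270,340))])
E
```

```text
t 9.85 [ 434.5 -166.5  226.9] [-3.13  -0.085  0.046] gap 35.6 F [ 2.   0.4 -1.6] M [ 0.02 -0.31 -0.07] j [-0.48  0.05  1.77  0.06  1.26  1.03]
```

View pics/g4.png

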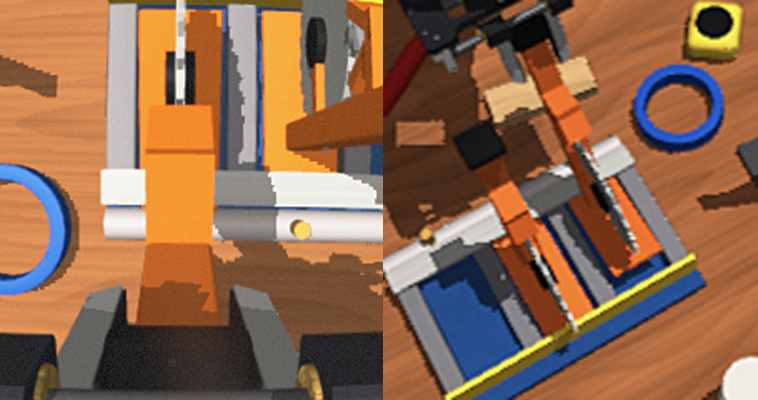

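Call:
drive_tool(motion=[0,0,0,0,0,0,0,0,9,0,-2,0,9,0,-2,0,9,0,-2,0,9,0,-2,0,9,0,-2,0,0,0,0,0], grip_force=60)

```text
clock: 10.62
eef_pos: [482.6, -163.5, 237.2]
eef_rot: [-3.126, -0.073, 0.046]
wrist_force: [1.6, -0.5, -5.0]
finger_gap: 35.4
```

```bash
python3 - <<'E'
from h import *
st();shot("g5",[("wrist",(170,20,400,260)),("scene",(120,180,270,340))])
E
```

```text
t 10.62 [ 482.6 -163.5  237.2] [-3.126 -0.073  0.046] gap 35.4 F [ 1.6 -0.5 -5. ] M [ 0.    0.12 -0.01] j [-0.42  0.15  1.63  0.05  1.3   1.09]
```

View pics/g5.png

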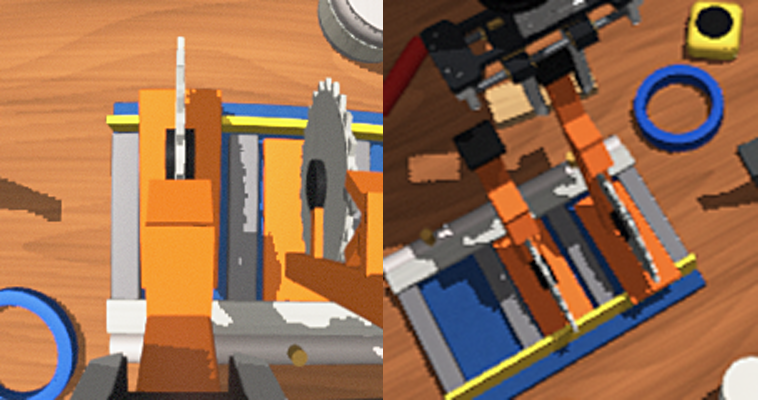

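Call:
drive_tool(motion=[2,0,-25,0,2,0,-25,0,2,0,-25,0,-26,-18,-2,0.02,-26,-18,-2,0.02,-26,-18,-2,0.02,-26,-18,-2,0.02,0,-20,0,0.01])

```text
clock: 11.38
eef_pos: [358.7, -70.8, 274.1]
eef_rot: [-3.09, 0.026, -0.053]
wrist_force: [0.6, 0.1, 0.2]
finger_gap: 12.0
```

```bash
python3 - <<'E'
from h import *
st();shot("g6",[("wrist",(100,0,460,300)),("scene",(120,120,320,320))],380)
E
```

```text
t 11.38 [358.7 -70.8 274.1] [-3.09   0.026 -0.053] gap 12.0 F [0.6 0.1 0.2] M [ 0.06 -0.   -0.05] j [-0.33 -0.16  1.85  0.04  1.49  1.29]
```

View pics/g6.png

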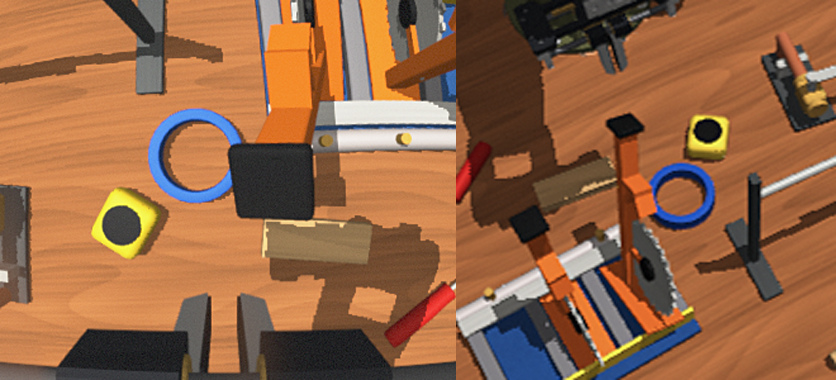

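The grip was lost during the lift. The lift was also held back (z reached 274 rather than about 312), so the toe probably caught the keeper. I'll rise and look properly.

Call:
drive_tool(motion=[0,0,-35,0,0,0,-35,0,5,15,-35,0,10,15,0,-0.04,10,15,0,-0.04,0,0,0,0], jaw=0.3)

```text
clock: 11.98
eef_pos: [387.5, -124.6, 385.0]
eef_rot: [-3.093, 0.012, 0.039]
wrist_force: [-0.7, 0.2, 0.2]
finger_gap: 38.5
```

```bash
python3 - <<'E'
from h import *
st();w=camera("wrist")[:,:,::-1];s=camera("scene")[:,:,::-1];t=camera("top")[:,:,::-1]
f=lambda i,w,h:cv2.resize(i,(w,h),interpolation=cv2.INTER_CUBIC)
cv2.imwrite("pics/w7.png",w);cv2.imwrite("pics/s7.png",s);cv2.imwrite("pics/t7.png",t)
right=np.vstack([f(s[200:360,110:270],300,300),f(t[180:260,310:420],300,300)[:, :]])
cv2.imwrite("pics/g7.png",np.hstack([f(w[0:330,170:460],500,569)[:569],f(right,285,569)]))
E
```

```text
t 11.98 [ 387.5 -124.6  385. ] [-3.093  0.012  0.039] gap 38.5 F [-0.7  0.2  0.2] M [ 0.    0.03 -0.01] j [-0.43 -0.09  1.54  0.04  1.72  1.11]
```

View pics/g7.png

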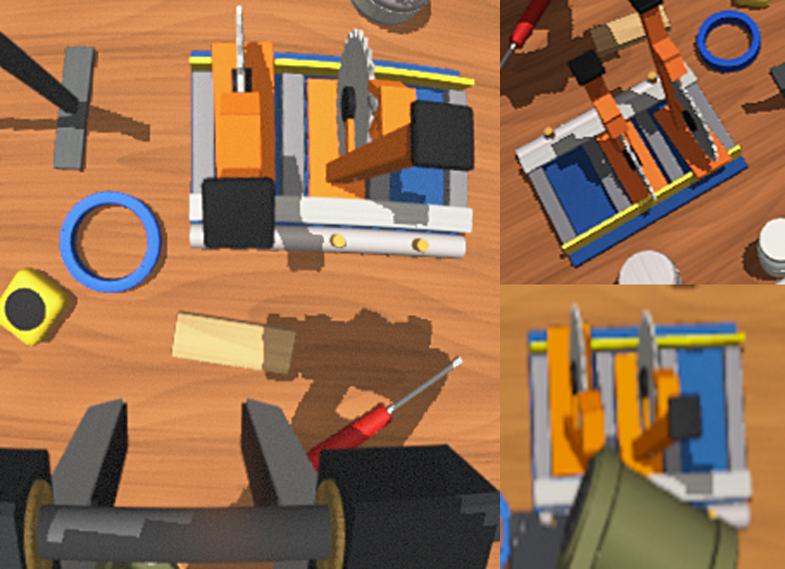

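```bash
python3 - <<'E'
from h import *
I=camera_info("wrist");S=camera_info("scene")
w=lambda U,V:(170+U*290/500-.3,V*330/569-.3)
def stn(p):
    d=p[:2]-np.array([560.5,-245]);c,s=np.cos(.033),np.sin(.033);return np.round([c*d[0]+s*d[1],-s*d[0]+c*d[1],p[2]],1)
for n,q,z in(("heelL",(213,43),58),("heelR",(272,42),58),("lipL",(190,62),46),("lipR",(474,84),46),("keeperL",(191,198),38),("keeper R",(472,208),38),("headB",(442,136),284)):
    print(n,stn(at(I,*w(*q),z,True)))
im=cv2.imread("pics/s7.png")[:,:,::-1].copy()
for s,c,p in comps(im,'black',30):
    if 130<c[0]<260 and 150<c[1]<300:print(s,c);P,e=two(I,w(238,212),S,c,True);print(P,stn(P),e)
E
```

```text
heelL [ 65.  117.3  58. ]
heelR [67.5 63.9 58. ]
lipL [ 49.7 138.4  46. ]
lipR [  50.2 -140.4   46. ]
keeperL [-79.6 137.5  38. ]
keeper R [ -75.3 -141.2   38. ]
headB [-50.9  -1.2 284. ]
[245 183  15  12 134] [251.98507463 188.42537313]
[491.58519612 -81.7112653  318.89650493] [-63.5 165.5 318.9] 134.69627047903762
[182 192  19  16 190] [191.03157895 199.24210526]
[ 460.17483824 -144.58734431  280.25419254] [-97.  103.7 280.3] 3.3426306630298743
[147 228  22  20 267] [158.05992509 237.4082397 ]
[ 457.05074617 -197.66234941  169.40115401] [-101.8   50.7  169.4] 99.59132290834835
[212 262   9  13  66] [216.62121212 267.63636364]
[ 472.48249502 -146.49895811  -98.99739824] [-84.7 101.4 -99. ] 29.800246638956462
[183 264  23  39  50] [193.36 281.18]
[ 464.291879   -185.16243023 -152.51453299] [ -94.2   63.  -152.5] 44.90869464476483
[178 284  10  13  39] [182.38461538 290.07692308]
[ 463.50869714 -205.76812513 -180.94607993] [ -95.6   42.4 -180.9] 83.33645494340959
```

Hanger A now leans about 15.5° with its heel on the lip. Its toe is at station x ≈ -74, at the keeper's edge, so it needs about 25 mm more draw. I'll go over it and regrip.

Call:
drive_tool(motion=[25,5,12,0,25,5,12,0,23,5,12,0,0,0,0,0])

```text
clock: 12.47
eef_pos: [460.5, -131.4, 346.8]
eef_rot: [-3.094, 0.009, 0.034]
wrist_force: [-0.3, -0.3, -0.7]
finger_gap: 65.7
```

```bash
python3 - <<'E'
from h import *
st();im=camera("wrist");I=camera_info("wrist");cv2.imwrite("pics/w8.png",im[:,:,::-1])
g=im.astype(int).max(2);m=(g<50).astype(np.uint8);m[300:]=0
n,l,s,c=cv2.connectedComponentsWithStats(m)
for i in range(1,n):
    if s[i][4]>300:
        p=np.argwhere(l==i)[:,::-1];b=cv2.boxPoints(cv2.minAreaRect(p.astype(np.float32)));q=np.array([at(I,*k,284,True)[:2] for k in b])
        print(s[i],at(I,*c[i],284,True).round(1),q.round(0).tolist())
print(proj(I,(460,-146,282),True))
E
```

```text
t 12.47 [ 460.5 -131.4  346.8] [-3.094  0.009  0.034] gap 65.7 F [-0.3 -0.3 -0.7] M [0.01 0.11 0.02] j [-0.38  0.08  1.46  0.04  1.63  1.16]
[135  77  69  30 838] [556.2 -40.5 284. ] [[557.0, -12.0], [570.0, -14.0], [557.0, -72.0], [544.0, -70.0]]
[411 138  41  45 813] [ 510.9 -251.1  284. ] [[528.0, -231.0], [531.0, -267.0], [496.0, -271.0], [493.0, -235.0]]
[ 297  195   70  100 2448] [ 447.4 -172.5  284. ] [[475.0, -141.0], [486.0, -177.0], [396.0, -209.0], [383.0, -169.0]]
[188 234  33  60 872] [411.4 -72.2 284. ] [[388.0, -52.0], [444.0, -82.0], [437.0, -96.0], [381.0, -67.0]]
[ 400  256  102   44 2323] [ 415.2 -281.6  284. ] [[428.0, -233.0], [432.0, -339.0], [388.0, -357.0], [388.0, -242.0]]
[ 52 258  39  26 452] [389.5  71.9 284. ] [[380.0, 105.0], [409.0, 56.0], [389.0, 43.0], [357.0, 91.0]]
[297.56335458 217.28804449]
```

```bash
python3 - <<'E'
import cv2,numpy as np
g=cv2.imread("pics/w8.png").max(2)
for v in range(190,262,6):print(v,' '.join(f"{int(x):3d}" for x in g[v,270:380:4]))
E
```

```text
190 218 171 171 172 170 170 171 173 162 195 193 195 194 196 196 172 112 113 109 115 110 112 116 143 158 117 117 122
196 204 205 204 208 206 203 208  99  54  40  41  31  37  25  36  31  29  24  76 116 118 116 117 119 116 119 116 112
202 216 217 218 220 219 220 225  43  38  40  49  50  43  41  51  39  47  48  40 114 112 118 117 119 122 123 118 123
208 217 214 214 198 201 206 206  43  37  24  28  47  32  44  41  35  38  37  36 113 115 116 116 109 119 117 116 116
214 198 201 202 206 202 201 203  47  45  46  35  46  33  28  35  33  29  29  41 115 114 116 116 114 113 119 117 113
220 206 209 206 207 204 201 205  44  55  39  43  42  33  33  37  26  36  35  50 103 139 143 104 103 104 106 108 116
226 204 213 217 216 208 208 206  48  52  47  36  43  32  40  31  31  37  31 156 195 203 106 111 111 115 109 110 111
232 237 238 237 207 158 113 110  61  50  48  49  44  39  31  36  27  34 103 117 214 115 113 117 116 110 110 214 209
238 243 239 233 233 237 236 237 235 191 234 235 243 245 237 132 120  36  59  97  97  98  99 104 117 113 221 217 216
244 243 244 242 243 243 243 236 238 238 238 239 238 239 241 240 243  30  32  86  95  97  93  99 102 203 202 202 201
250 242 241 241 242 243 244 243 244 244 244 243 239 240 241 243 249  18  33  32  84  99 100  96  96  96 205 208 207
256 213 210 236 245 240 237 237 240 242 243 243 243 243 242 242 247  29  28  31  25  92 100 100  98  94  97 106 114
```

```bash
python3 - <<'E'
from h import *
I=camera_info("wrist")
for q in((297,196),(343,196),(341,235),(298,235),(320,215)):print(at(I,*q,282,True).round(1))
print(two(I,(320,215),camera_info("scene"),(191,199.2),True))
E
```

```text
[ 477.  -144.7  282. ]
[ 478.7 -180.5  282. ]
[ 446.8 -181.6  282. ]
[ 445.4 -147.1  282. ]
[ 462.6 -163.5  282. ]
(array([ 474.33363754, -155.14402141,  311.76002416]), np.float64(12.736548266970518))
```

Call:
drive_tool(motion=[1,36,0,0,0,0,0,0,0,0,40,0,0,0,40,0,0,0,38,0,0,0,0,0])

```text
clock: 13.02
eef_pos: [457.9, -160.7, 230.9]
eef_rot: [-3.099, -0.0, 0.035]
wrist_force: [-0.3, 0.6, -1.8]
finger_gap: 66.3
```

Call:
drive_tool(motion=[0,0,0,0,0,0,0,0,0,0,0,0,0,0,0,0,0,0,0,0,0,0,0,0,0,0,0,0], jaw=1, grip_force=60)

```text
clock: 13.6
eef_pos: [459.3, -161.0, 241.9]
eef_rot: [-3.104, -0.011, 0.035]
wrist_force: [1.1, -0.3, -3.3]
finger_gap: 35.4
```

Call:
drive_tool(motion=[8,0,-3,0,8,0,-3,0,8,0,-3,0,8,0,-3,0,0,0,0,0])

```text
clock: 14.02
eef_pos: [483.2, -160.3, 254.5]
eef_rot: [-3.101, 0.017, 0.035]
wrist_force: [-10.4, -0.5, 8.7]
finger_gap: 35.7
```

Call:
drive_tool(motion=[0,0,-15,0,0,0,-15,0,0,0,0,0])

```text
clock: 14.27
eef_pos: [476.2, -158.7, 266.5]
eef_rot: [-3.084, 0.058, 0.036]
wrist_force: [-29.9, -1.7, 54.6]
finger_gap: 35.1
```

```bash
python3 - <<'E'
from h import *
st();w=camera("wrist")[:,:,::-1];s=camera("scene")[:,:,::-1]
cv2.imwrite("pics/w9.png",w);cv2.imwrite("pics/s9.png",s)
f=lambda i,w,h:cv2.resize(i,(w,h),interpolation=cv2.INTER_CUBIC)
cv2.imwrite("pics/g9.png",np.hstack([f(w[0:300,150:450],400,400),f(s[180:340,120:280],400,400)]))
E
```

```text
t 14.27 [ 476.2 -158.7  266.5] [-3.084  0.058  0.036] gap 35.1 F [-29.9  -1.7  54.6] M [0.17 5.61 0.28] j [-0.41  0.2   1.51  0.03  1.51  1.12]
```

View pics/g9.png

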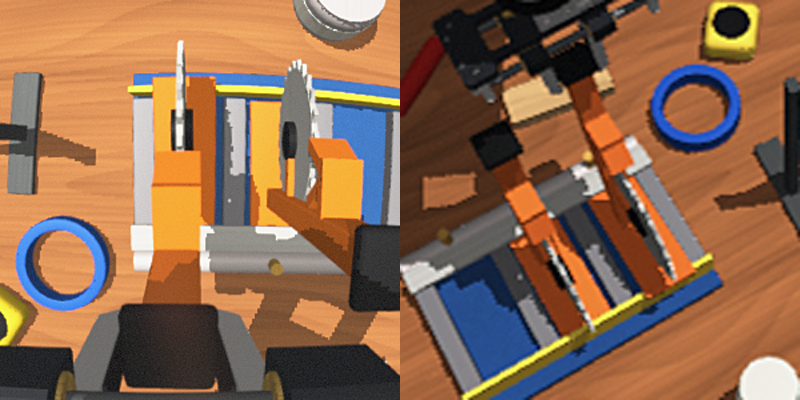

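Call:
drive_tool(motion=[0,0,0,0])

```text
clock: 14.45
eef_pos: [477.1, -158.9, 267.6]
eef_rot: [-3.085, 0.054, 0.036]
wrist_force: [-1.5, 0.1, 0.1]
finger_gap: 35.3
```

```bash
python3 - <<'E'
from h import *
st()
I=camera_info("wrist")
c=lambda U,V:(150+U*.75,V*.75)
def stn(p):
    d=p[:2]-np.array([560.5,-245]);a,s=np.cos(.033),np.sin(.033);return np.round([a*d[0]+s*d[1],-s*d[0]+a*d[1],p[2]],1)
for q,z in(((155,78),60),((215,80),60),((133,85),46),((131,228),38),((133,250),38),((120,305),285),((217,307),285)):print(stn(at(I,*c(*q),z,True)))
E
```

```text
t 14.45 [ 477.1 -158.9  267.6] [-3.085  0.054  0.036] gap 35.3 F [-1.5  0.1  0.1] M [0.1  0.35 0.03] j [-0.41  0.2   1.51  0.03  1.51  1.12]
[ 62.6 110.7  60. ]
[60.9 58.6 60. ]
[ 58.9 131.9  46. ]
[-75.9 136.1  38. ]
[-97.5 134.5  38. ]
[-63.1 105.7 285. ]
[-63.2  67.7 285. ]
```

The hanger is leaning on the lip with its toe under the keeper. Pulling with a pivoting grip jammed it upright. The plan is to regrip, lean it to 18° with a light grip, then use the full 60 N for a slow, longer draw of about 75 mm before lifting.

Call:
drive_tool(motion=[0,0,0,0,0,0,0,0,0,0,0,0,-10,0,9,0,-10,0,9,0,0,0,0,0], jaw=0.45)

```text
clock: 14.95
eef_pos: [457.3, -158.8, 251.9]
eef_rot: [-3.087, 0.05, 0.037]
wrist_force: [0.5, -0.3, 0.1]
finger_gap: 51.4
```

```bash
cat > head.py <<'E'
from h import *
import sys
st();im=camera("wrist");I=camera_info("wrist");cv2.imwrite("pics/hd.png",im[:,:,::-1])
u,v=proj(I,[float(a) for a in sys.argv[1:4]],True);print("pred",u,v)
g=im.astype(int).max(2);r=g[int(v)];
for vv in range(int(v)-44,int(v)+45,8):print(vv,' '.join(f"{int(x):3d}" for x in g[vv,int(u)-56:int(u)+57:5]))
E
python3 head.py 457 -161 284
```

```text
t 14.95 [ 457.3 -158.8  251.9] [-3.087  0.05   0.037] gap 51.4 F [ 0.5 -0.3  0.1] M [-0.01 -0.04  0.  ] j [-0.42  0.16  1.59  0.03  1.46  1.11]
pred 274.70714705671617 273.2074564310066
229 220 220 221 220 221 221 222 224 154 156 154 155 157 156 157 157 157 207 201 202 204 207 213
237 110 113  68 230 229  50  33  35  38  48  54  58  63  60  57  58  48  39  39 108 213  25 110
245 113 104  33 222 240  31  37  51  42  53  55  60  65  64  67  61  55  57  55  41 230  23  42
253 110  32  35 191 233  36  39  38  40  52  47  57  60  58  55  60  58  58  50  34 252  34  27
261  41  34  31 211 210  24  40  38  42  44  50  51  58  58  63  66  68  56  45  41 247  33  38
269  31  36  27 227 224  53  36  38  36  38  47  52  59  63  63  58  64  55  56  36 245 187  33
277  41  29 229 220 222 150  31  43  44  41  49  51  53  61  59  65  62  62  54  54 246 213  28
285  26  42 226 229 228 216  33  34  37  44  50  55  56  50  65  62  65  60  58  80 137 129 113
293  49 168 183 197 204 216  41  40  37  45  48  46  57  56  64  63  67  56  62 106 110 105  97
301  71  72  70  72  71  72  75  67  72  72  75  75  80  77  84  82  86  79  80  77  75  75  74
309  83  81  79  79  77  76  82  79  77  85  80  84  84  91  85  91  91  89  86  86  86  81  82
317  79  79  83  83  79  81  80  76  79  79  83  76  86  85  95  86  90  94  88  83  81  83  79
```

Call:
drive_tool(motion=[0,0,8,0,0,0,0,0,0,0,0,0,0,0,0,0,0,0,0,0,0,0,0,0], jaw=1, grip_force=15)

```text
clock: 15.5
eef_pos: [459.6, -158.8, 246.0]
eef_rot: [-3.089, 0.046, 0.037]
wrist_force: [-1.4, 0.2, -0.2]
finger_gap: 35.9
```

Call:
drive_tool(motion=[-6,0,0,0,-6,0,0,0,-6,0,0,0,-6,0,0,0,0,0,0,0])

```text
clock: 15.92
eef_pos: [433.2, -159.6, 246.0]
eef_rot: [-3.088, 0.047, 0.037]
wrist_force: [1.5, -0.6, -4.6]
finger_gap: 35.6
```

```bash
python3 - <<'E'
from h import *
st();w=camera("wrist");I=camera_info("wrist");cv2.imwrite("pics/w10.png",w[:,:,::-1])
# orange extents: column u-range and heel top row
h,s,v=cv2.split(cv2.cvtColor(w,cv2.COLOR_RGB2HSV));m=((h>7)&(h<18)&(s>200)&(v>150))
y=[(i,np.flatnonzero(m[i,150:330]).min()+150,np.flatnonzero(m[i,150:330]).max()+150) for i in range(0,260,6) if m[i,150:330].sum()>8];print(y)
E
```

```text
t 15.92 [ 433.2 -159.6  246. ] [-3.088  0.047  0.037] gap 35.6 F [ 1.5 -0.6 -4.6] M [-0.22 -0.22 -0.01] j [-0.45  0.11  1.66  0.03  1.44  1.08]
[(48, np.int64(266), np.int64(311)), (54, np.int64(268), np.int64(311)), (60, np.int64(268), np.int64(311)), (66, np.int64(264), np.int64(311)), (72, np.int64(264), np.int64(311)), (78, np.int64(264), np.int64(311)), (84, np.int64(266), np.int64(311)), (90, np.int64(265), np.int64(311)), (96, np.int64(265), np.int64(310)), (102, np.int64(265), np.int64(310)), (108, np.int64(275), np.int64(310)), (114, np.int64(265), np.int64(310)), (120, np.int64(265), np.int64(310)), (126, np.int64(265), np.int64(310)), (132, np.int64(265), np.int64(310)), (138, np.int64(264), np.int64(300)), (144, np.int64(264), np.int64(300)), (150, np.int64(264), np.int64(300)), (156, np.int64(264), np.int64(299)), (162, np.int64(264), np.int64(299)), (168, np.int64(264), np.int64(299)), (174, np.int64(264), np.int64(299)), (180, np.int64(264), np.int64(300)), (186, np.int64(264), np.int64(299)), (192, np.int64(265), np.int64(299)), (198, np.int64(263), np.int64(299)), (204, np.int64(262), np.int64(296)), (210, np.int64(261), np.int64(282))]
```

```bash
python3 - <<'E'
from h import *
I=camera_info("wrist")
def stn(p):
    d=p[:2]-np.array([560.5,-245]);a,s=np.cos(.033),np.sin(.033);return np.round([a*d[0]+s*d[1],-s*d[0]+a*d[1],p[2]],1)
w=cv2.imread("pics/w10.png")[:,:,::-1]
for q in((268,46),(310,46)):print(stn(at(I,*q,66,True)))
h,s,v=cv2.split(cv2.cvtColor(w.copy(),cv2.COLOR_RGB2HSV));m=((h>24)&(h<34)&(s>150)&(v>120));p=np.argwhere(m)
for r in p[::max(1,len(p)//12)]:print(r[::-1],stn(at(I,r[1],r[0],46,True)))
E
```

```text
[ 30.  106.9  66. ]
[30.1 61.5 66. ]
[265  28] [ 56.7 112.   46. ]
[252  30] [ 54.8 127.   46. ]
[293  31] [52.7 79.9 46. ]
[322  32] [52.2 46.7 46. ]
[412  36] [ 56.8 -62.1  46. ]
[432  41] [ 54.1 -88.6  46. ]
[466  47] [  54.1 -137.3   46. ]
[151 201] [-151.   260.7   46. ]
[135 207] [-159.5  285.7   46. ]
[148 214] [-168.7  267.2   46. ]
[149 222] [-179.8  267.    46. ]
[141 234] [-197.3  281.6   46. ]
[141 244] [-212.   283.9   46. ]
```

Call:
drive_tool(motion=[-6,0,0,0,-6,0,0,0,-6,0,1,0,0,0,0,0])

```text
clock: 16.3
eef_pos: [413.9, -160.1, 245.4]
eef_rot: [-3.088, 0.047, 0.037]
wrist_force: [1.8, 0.4, -5.6]
finger_gap: 35.7
```

Call:
drive_tool(motion=[0,0,0,0,0,0,0,0,0,0,0,0,0,0,0,0], grip_force=60)

```text
clock: 16.63
eef_pos: [414.1, -160.1, 245.4]
eef_rot: [-3.088, 0.046, 0.037]
wrist_force: [3.3, -0.6, -6.1]
finger_gap: 35.3
```

Call:
drive_tool(motion=[2,0,-1,0,4,0,-2,0,5,0,-2,0,5,0,-2,0,5,0,-2,0,5,0,-2,0,5,0,-2,0,5,0,-2,0])

```text
clock: 17.3
eef_pos: [451.6, -158.8, 254.1]
eef_rot: [-3.083, 0.059, 0.037]
wrist_force: [1.9, -0.1, -24.9]
finger_gap: 35.1
```

```bash
cat > heel.py <<'E'
from h import *
import sys
zt=float(sys.argv[1])
def stn(p):
    d=p[:2]-np.array([560.5,-245]);a,s=np.cos(.033),np.sin(.033);return np.round([a*d[0]+s*d[1],-s*d[0]+a*d[1],p[2]],1)
st();w=camera("wrist");I=camera_info("wrist");cv2.imwrite("pics/w11.png",w[:,:,::-1])
print("tcp stn",stn(read_state()["eef_pos"]))
h,s,v=cv2.split(cv2.cvtColor(w,cv2.COLOR_RGB2HSV));m=((h>7)&(h<18)&(s>200)&(v>150))
for u in (280,295,305):
    r=np.flatnonzero(m[:260,u]);
    if len(r):print(u,r.min(),"heel",stn(at(I,u,r.min(),zt,True)))
E
python3 heel.py 70
```

```text
t 17.3 [ 451.6 -158.8  254.1] [-3.083  0.059  0.037] gap 35.1 F [  1.9  -0.1 -24.9] M [-0.69 -0.09  0.03] j [-0.43  0.15  1.59  0.03  1.48  1.1 ]
tcp stn [-105.3   89.7  254.2]
280 118 heel [-33.9  95.1  70. ]
295 59 heel [32.  78.9 70. ]
305 59 heel [32.1 68.1 70. ]
```

With the jaws along y, the pivot slips. A better way is to tilt the tool itself by about 16°, using small pushes against a fixed post as happened at the valve. Then I can clamp the head along x, which resists the gravity torque much better. First I release the hanger and go to the rack's end post.

Call:
drive_tool(motion=[-5,0,0,0,0,0,0,0,0,0,0,0,0,0,0,0,0,0,-30,0,0,0,-30,0,0,0,-30,0], jaw=0.4)

```text
clock: 17.93
eef_pos: [452.1, -163.7, 350.7]
eef_rot: [-3.085, 0.052, 0.037]
wrist_force: [0.7, 0.1, 0.3]
finger_gap: 56.7
```

Call:
drive_tool(motion=[26,-27,-2,0,26,-27,-2,0,26,-27,-2,0,26,-27,-2,0,26,-27,-2,0,26,-27,-2,0,0,0,0,0], jaw=1)

```text
clock: 18.52
eef_pos: [609.4, 8.1, 382.1]
eef_rot: [-3.092, 0.025, 0.029]
wrist_force: [-1.1, -0.0, -0.2]
finger_gap: 13.1
```

```bash
python3 - <<'E'
from h import *
st();I=camera_info("wrist");w=camera("wrist");cv2.imwrite("pics/w12.png",w[:,:,::-1])
print(proj(I,(569,9.4,245),True))
g=w.astype(int).max(2);u,v=proj(I,(569,9.4,245),True).astype(int)
for vv in range(v-40,min(v+41,419),6):print(vv,' '.join(f"{int(x):3d}" for x in g[vv,u-60:u+61:5]))
E
```

```text
t 18.52 [609.4   8.1 382.1] [-3.092  0.025  0.029] gap 13.1 F [-1.1 -0.  -0.2] M [0.04 0.01 0.01] j [-0.07  0.41  0.98  0.05  1.78  1.48]
[279.25303551 234.32297947]
194 111 117 114 112 109 108 115 117 113 119 114 114  58  55  62 115 112 111 107 126 210 181 111 110 113
200 211 205 202 201 193 192 196 207 211 212 213 178  57  62  62 121 121 123 120 118 119 114 119 119 114
206 176 184 193 191 191 193 196 196 195 197 193 121  62  61 112 190 195 198 200 209 170 110 121 118 118
212 233 225 221 216 203 190 175 158 138 146 166 100  62  56 107 199 196 194 201 200 202 184 109 103 106
218 187 175 173 190 207 213 218 225 229 235 234 126  56  60  95 196 194 191 174 177 176 181 183 187 191
224 209 212 214 210 211 207 202 202 204 203 202  85  57  92 188 204 199 200 201 200 193 193 187 180 183
230 210 208 212 209 206 202 203 204 204 206 206 110  68 169 200 201 200 191 195 191 189 190 197 196 199
236 215 213 215 209 210 125  92  94  97  50 197 106  72 203  53 100  93  94 110 180 207 207 204 197 200
242 192 193 185 185 194  96  96  94  95  31 206 205 205 206  52 101  99 101  97 229 120  79 203 203 197
248 194 197 197 198 142  91  94  89  97  36 200 196 199 108  61 102  97  96  93 153 224 221  92 195 191
254 195 192 193 196  90  92  92  97  91  38 189 185 157 213  61  94 100 100  98  91 205 210 223 129 202
260 166 173 182 190  92  95  93  96  59  34 189 185 212 212  56  72 100  95  94  90 192 185 190 111 151
266  30  31  37  23  35  30  93  95  45  62 211 199 222 200  56  66  99  98  45  45  39  31  35  32  30
272  47  41  29  41  38  21  90  98  30  93 207 207 163 214  57  58 100  98  55  38  39  28  34  38  36
```

Call:
drive_tool(motion=[0,2,37,0,0,2,37,0,0,2,37,0,0,1,36,0,0,0,0,0])

```text
clock: 18.98
eef_pos: [604.5, 3.8, 237.0]
eef_rot: [-3.095, 0.01, 0.028]
wrist_force: [0.5, -0.1, -0.8]
finger_gap: 0.4
```

Call:
drive_tool(motion=[-8,0,0,0,-7,0,0,0,-6,0,0,0,-6,0,0,0,-6,0,0,0])

```text
clock: 19.4
eef_pos: [570.7, -0.0, 246.1]
eef_rot: [-3.096, 0.0, 0.025]
wrist_force: [0.2, 0.4, 0.4]
finger_gap: 0.6
```

Call:
drive_tool(motion=[18,-3,-3,0,17,-3,0,0,0,-3,14,0,0,0,14,0,0,0,0,0])

```text
clock: 19.82
eef_pos: [605.5, 10.4, 229.3]
eef_rot: [-3.097, -0.01, 0.024]
wrist_force: [-0.5, 0.4, -1.1]
finger_gap: 0.5
```

Call:
drive_tool(motion=[-8,0,0,0,-8,0,0,0,-6,0,0,0,-6,0,0,0,-6,0,0,0])

```text
clock: 20.23
eef_pos: [588.3, 9.7, 231.7]
eef_rot: [-3.097, -0.065, 0.02]
wrist_force: [67.5, 5.2, -34.6]
finger_gap: 0.2
```

Call:
drive_tool(motion=[0,0,0,0,-4,0,1,0,-4,0,1,0,-4,0,1,0,-4,0,1,0,-4,0,1,0,-4,0,1,0,0,0,0,0])

```text
clock: 20.9
eef_pos: [590.6, 9.5, 234.6]
eef_rot: [-3.096, -0.155, 0.014]
wrist_force: [-0.9, -0.2, -0.7]
finger_gap: 0.2
```

Call:
drive_tool(motion=[-4,0,1,0,-4,0,1,0,-4,0,1,0,-4,0,1,0,-4,0,1,0,-4,0,1,0,-4,0,1,0,0,0,0,0])

```text
clock: 21.57
eef_pos: [590.9, 9.3, 237.3]
eef_rot: [-3.095, -0.248, 0.006]
wrist_force: [-0.3, -0.3, -0.6]
finger_gap: 0.7
```

Call:
drive_tool(motion=[-4,0,1,0,-4,0,1,0,-4,0,1,0,10,0,0,0,0,20,0,0,0,20,0,0,-17,0,2,0,-17,0,2,0])

```text
clock: 22.23
eef_pos: [569.6, -32.6, 232.7]
eef_rot: [-3.096, -0.294, 0.005]
wrist_force: [0.4, 0.3, 0.0]
finger_gap: 0.3
```

Call:
drive_tool(motion=[0,-8,0,0,0,-8,0,0,0,-5,0,0,0,-5,0,0,0,-5,0,0,0,0,0,0])

```text
clock: 22.73
eef_pos: [567.8, -0.7, 239.0]
eef_rot: [-3.101, -0.299, 0.005]
wrist_force: [-5.4, -8.4, 1.9]
finger_gap: 0.4
```

Call:
drive_tool(motion=[0,-4,1,0,0,-4,1,0,0,-4,1,0,0,-4,1,0,0,0,0,0])

```text
clock: 23.15
eef_pos: [568.1, -1.4, 239.5]
eef_rot: [-3.14, -0.297, 0.008]
wrist_force: [0.7, 0.3, 1.1]
finger_gap: 0.5
```

Call:
drive_tool(motion=[0,10,-30,0,0,10,-35,-0.12,0,10,-35,-0.12,0,10,-30,-0.12,0,0,0,-0.12,0,0,0,-0.12,0,0,0,-0.12,0,0,0,-0.12], jaw=0.25)

```text
clock: 23.82
eef_pos: [533.7, -40.0, 373.8]
eef_rot: [2.91, -0.191, 0.9]
wrist_force: [-0.0, 0.5, 0.1]
finger_gap: 50.4
```

Call:
drive_tool(motion=[0,0,0,-0.12,0,0,0,-0.12,0,0,0,-0.12,0,0,0,-0.12,0,0,0,-0.12,0,0,0,-0.12,0,0,0,-0.04,0,0,0,0])

```text
clock: 24.48
eef_pos: [536.1, -35.4, 376.4]
eef_rot: [2.841, 0.029, 1.674]
wrist_force: [-0.6, -0.7, 0.3]
finger_gap: 70.6
```

```bash
cat >> h.py <<'E'
def axes():
    from scipy.spatial.transform import Rotation as Q
    return Q.from_euler("xyz",read_state()["eef_rot"]).as_matrix()
def need(dx,dy,dz): print("tool shift",(axes().T@np.array([dx,dy,dz])).round(1))
E
python3 - <<'E'
from h import *
st();print(axes().round(3))
for n in("top","scene"):
    im=camera(n);I=camera_info(n);cv2.imwrite(f"pics/{n}13.png",im[:,:,::-1])
    for s,c,p in comps(im,'black',40):
        q=at(I,*c,282)
        if 380<q[0]<560 and -300<q[1]<-100 and s[4]<400:print(n,s,c.round(1),q.round(1))
cv2.imwrite("pics/w13.png",camera("wrist")[:,:,::-1])
E
```

```text
t 24.48 [536.1 -35.4 376.4] [2.841 0.029 1.674] gap 70.6 F [-0.6 -0.7  0.3] M [-0.04  0.08  0.02] j [-0.16  0.02  1.49  0.05  1.34 -0.27]
[[-0.103  0.949  0.297]
 [ 0.994  0.107  0.003]
 [-0.029  0.296 -0.955]]
top [375 212  12  12 120] [381.  216.9] [ 510.2 -252.   282. ]
top [346 215   9  12  54] [351.2 220. ] [ 500.9 -167.5  282. ]
scene [184 207  21  20 243] [194.3 216.3] [ 504.1 -158.9  282. ]
scene [147 227  23  22 276] [158.2 237.6] [ 512.9 -249.2  282. ]
```

Call:
drive_tool(motion=[0,0,0,0.08,0,0,0,0])

```text
clock: 24.8
eef_pos: [536.1, -35.4, 376.3]
eef_rot: [2.84, 0.002, 1.588]
wrist_force: [0.4, 0.0, -0.2]
finger_gap: 70.8
```

```bash
python3 - <<'E'
from h import *
st();print(axes().round(3));p=read_state()["eef_pos"];need(*(np.array([482,-162,350])-p))
E
```

```text
t 24.8 [536.1 -35.4 376.3] [2.840e+00 2.000e-03 1.588e+00] gap 70.8 F [ 0.4  0.  -0.2] M [-0.03  0.04  0.02] j [-0.16  0.02  1.49  0.05  1.34 -0.18]
[[-0.018  0.955  0.297]
 [ 1.     0.017  0.003]
 [-0.002  0.297 -0.955]]
tool shift [-125.6  -61.6    8.7]
```

Call:
drive_tool(motion=[-31,-15,2,0,-31,-15,2,0,-31,-15,2,0,-31,-15,2,0,0,0,0,0])

```text
clock: 25.22
eef_pos: [482.1, -162.9, 350.1]
eef_rot: [2.839, 0.003, 1.599]
wrist_force: [-0.4, 0.7, -0.4]
finger_gap: 70.7
```

```bash
python3 - <<'E'
from h import *
st();R=axes();p=read_state()["eef_pos"];H=np.array([504,-161,279.]);print("axis rel head",((H-p)@R).round(1))
I=camera_info("wrist");w=camera("wrist");cv2.imwrite("pics/w14.png",w[:,:,::-1]);print(proj(I,H+[0,0,5],True),[proj(I,H+[a,b,5],True).round(0).tolist() for a in(-18,18) for b in (-18,18)])
g=w.astype(int).max(2);u,v=proj(I,H+[0,0,5],True).astype(int)
for vv in range(max(v-60,0),min(v+61,419),8):print(vv,' '.join(f"{int(x):3d}" for x in g[vv,u-60:u+61:5]))
E
```

```text
t 25.22 [ 482.1 -162.9  350.1] [2.839 0.003 1.599] gap 70.7 F [-0.4  0.7 -0.4] M [-0.05  0.07  0.01] j [-0.47 -0.04  1.6   0.15  1.31 -0.52]
axis rel head [ 1.5 -0.2 74.4]
[276.71864093 212.27478117] [[254.0, 235.0], [255.0, 190.0], [297.0, 232.0], [299.0, 189.0]]
152 182 184 185 184 186 184 184 181 187 183 182 180 171 163 158 127 255 156 198 224 222 218 223 215 208
160 246 246 246 246 246 246 246 246 246 246 246 246 246 246 107 125 255 147 199 224 225 221 223 216 205
168 246 119 161 165 197 247 246 247 247 247 251 252 252 251 106 131 255 135 202 225 225 221 226 214 217
176 254 121 127 125 164 165 161 248 250 250  80  90  86 103 134 145 127 123 129 123 197 220 225 215 214
184 175 180 124 122 126 128 165 164 166 161 250 247 247 246 246 246 245 166 206 223 223 219 227 216 217
192 105 104  98  87 125 125 131 129  42  58  59  64  61  58  59  63 144 145 217 221 220 232 226 214 216
200 117  97  98  97  97 125 126 131  58  63  71  71  69  67  62  63 135 143 219 221 219 230 224 215 218
208 125  99  97  95  95  88 149 132  59  64  66  69  67  74  70  68 141 168 221 216 229 233 225 213 215
216 141 248 246 247 247 246 246 254  56  67  65  66  73  73  71  69 139 168 220 221 227 230 226 213 215
224 134 250 158 161 161 249 246 251  60  68  65  69  67  73  67  71 142 178 210 224 227 229 219 216 212
232 137 249 151 140 162 162 133 133  47  62  63  64  73  68  64 113 131 126 134 129 151 228 129 156 169
240  60 169 173 121 144 164 166 242 228 175 129 125 120 124 137 132 130 131 129 127 158 250 134 142 121
248  55  61  70  91 126 150 170 165 153 124 127 131 132 134 139 134 136 162 213 229 232 100 136 126  97
256  32  93  93  96  95 124 156 165 161 167 176 164 161 183 178 170 168 206 208 221 189 129 122 103  62
264 130  97  95  96 143 128 125 161 159 165 165 162 195 236 250 247 246 207 195 221 224 126 122 110 126
272 138 104 180 184 181 178 121 126 143 166 164 164 247 245 245 245 245 215 210 223 218 218 220 220 217
```

Call:
drive_tool(motion=[1,-1,36,0,0,0,36,0,0,0,37,0,0,0,0,0])

```text
clock: 25.6
eef_pos: [517.3, -158.9, 246.8]
eef_rot: [2.832, 0.007, 1.6]
wrist_force: [-0.1, -0.1, -0.9]
finger_gap: 70.7
```

Call:
drive_tool(motion=[0,0,0,0,0,0,0,0,0,0,0,0,0,0,0,0,0,0,0,0], jaw=0.5, grip_force=30)

```text
clock: 26.02
eef_pos: [518.5, -157.2, 254.0]
eef_rot: [2.827, 0.01, 1.604]
wrist_force: [-1.7, 0.0, -0.4]
finger_gap: 47.4
```

```bash
python3 - <<'E'
from h import *
st();p=read_state()["eef_pos"];print(axes().round(3));need(-80,-2,2)
E
```

```text
t 26.02 [ 518.5 -157.2  254. ] [2.827 0.01  1.604] gap 47.4 F [-1.7  0.  -0.4] M [-0.04  0.24 -0.03] j [-0.43  0.07  1.71  0.15  1.08 -0.51]
[[-0.033  0.95   0.31 ]
 [ 0.999  0.034  0.001]
 [-0.01   0.31  -0.951]]
tool shift [  0.6 -75.5 -26.7]
```

Call:
drive_tool(motion=[0,-8,-2,0,0,-8,-2,0,0,-8,-2,0,0,-8,-2,0,0,-8,-2,0,0,-8,-2,0,0,-8,-2,0,0,-8,-2,0])

```text
clock: 26.68
eef_pos: [447.9, -160.1, 253.3]
eef_rot: [2.817, 0.014, 1.603]
wrist_force: [1.7, -0.7, 1.7]
finger_gap: 47.2
```

Call:
drive_tool(motion=[0,-8,-2,0,0,-8,-2,0,0,0,0,0])

```text
clock: 26.93
eef_pos: [428.0, -160.7, 251.4]
eef_rot: [2.818, 0.013, 1.603]
wrist_force: [1.9, -0.0, -0.5]
finger_gap: 47.0
```

```bash
python3 - <<'E'
from h import *
st();print(axes().round(3));w=camera("wrist")[:,:,::-1];s=camera("scene")[:,:,::-1];cv2.imwrite("pics/w15.png",w)
f=lambda i,w,h:cv2.resize(i,(w,h),interpolation=cv2.INTER_CUBIC)
cv2.imwrite("pics/g15.png",np.hstack([f(w[0:330,170:400],350,500),f(s[170:350,110:280],450,500)]))
E
```

```text
t 26.93 [ 428.  -160.7  251.4] [2.818 0.013 1.603] gap 47.0 F [ 1.9 -0.  -0.5] M [-0.04 -0.07 -0.02] j [-0.53 -0.13  1.91  0.18  1.08 -0.63]
[[-0.032  0.948  0.318]
 [ 0.999  0.035 -0.002]
 [-0.013  0.318 -0.948]]
```

View pics/g15.png

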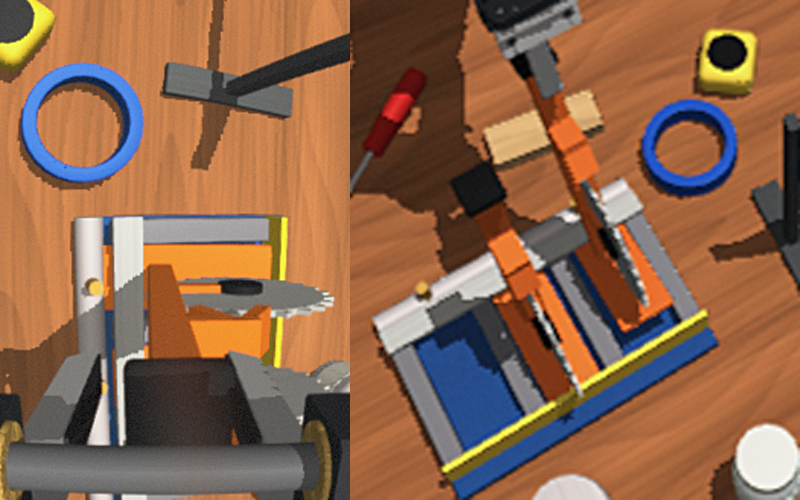

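Call:
drive_tool(motion=[0,0,0,0,0,0,1,0,0,0,1,0,0,0,1,0,0,0,1,0,0,0,0,0], jaw=1, grip_force=60)

```text
clock: 27.53
eef_pos: [432.2, -161.6, 250.8]
eef_rot: [2.815, 0.017, 1.604]
wrist_force: [-3.7, -0.1, 2.2]
finger_gap: 35.5
```

```bash
python3 - <<'E'
from h import *
st();print(axes().round(3))
E
```

```text
t 27.53 [ 432.2 -161.6  250.8] [2.815 0.017 1.604] gap 35.5 F [-3.7 -0.1  2.2] M [ 0.09  1.69 -0.03] j [-0.53 -0.12  1.9   0.18  1.08 -0.63]
[[-0.033  0.947  0.321]
 [ 0.999  0.037 -0.005]
 [-0.017  0.32  -0.947]]
```

Call:
drive_tool(motion=[0,3,0,0,0,5,0,0,0,5,0,0,0,5,0,0,0,5,0,0,0,0,0,0])

```text
clock: 28.03
eef_pos: [454.8, -159.6, 254.3]
eef_rot: [2.826, 0.012, 1.606]
wrist_force: [-0.6, -1.1, -5.0]
finger_gap: 35.0
```

```bash
python3 - <<'E'
from h import *
st()
E
```

```text
t 28.03 [ 454.8 -159.6  254.3] [2.826 0.012 1.606] gap 35.0 F [-0.6 -1.1 -5. ] M [-0.07  0.83 -0.01] j [-0.5  -0.06  1.84  0.17  1.09 -0.59]
```

Call:
drive_tool(motion=[0,6,0,0,0,6,0,0,0,6,-1,0,0,6,-1,0,0,6,-1,0,0,6,-1,0,0,6,-1,0,0,0,0,0])

```text
clock: 28.7
eef_pos: [497.7, -157.6, 273.5]
eef_rot: [2.827, 0.012, 1.606]
wrist_force: [0.0, 1.3, -4.7]
finger_gap: 35.2
```

```bash
python3 - <<'E'
from h import *
st();w=camera("wrist")[:,:,::-1];s=camera("scene")[:,:,::-1];cv2.imwrite("pics/w16.png",w);cv2.imwrite("pics/s16.png",s)
I=camera_info("wrist");print([proj(I,(560.5+x,-245+85,z),True).round(0) for x,z in((52,46),(-88,38))])
h,sa,v=cv2.split(cv2.cvtColor(w[:,:,::-1].copy(),cv2.COLOR_RGB2HSV));m=((h>7)&(h<18)&(sa>200)&(v>150))
ys=np.argwhere(m[100:300,170:420]);print("orange u",ys[:,1].min()+170,ys[:,1].max()+170)
for vv in range(160,240,8):
    r=np.flatnonzero(m[vv,170:450]);print(vv,(r.min()+170,r.max()+170) if len(r) else None)
E
```

```text
t 28.7 [ 497.7 -157.6  273.5] [2.827 0.012 1.606] gap 35.2 F [ 0.   1.3 -4.7] M [-0.02  0.87  0.02] j [-0.45  0.02  1.72  0.15  1.12 -0.53]
[array([305., 183.]), array([199., 184.])]
orange u 211 345
160 (np.int64(294), np.int64(301))
168 (np.int64(236), np.int64(281))
176 (np.int64(236), np.int64(292))
184 (np.int64(236), np.int64(282))
192 (np.int64(236), np.int64(295))
200 (np.int64(237), np.int64(284))
208 (np.int64(263), np.int64(341))
216 (np.int64(262), np.int64(341))
224 (np.int64(257), np.int64(341))
232 (np.int64(211), np.int64(339))
```

Call:
drive_tool(motion=[0,3,-8,0,0,5,-14,0,0,5,-15,0,0,5,-15,0,0,5,-15,0,0,5,-15,0,0,0,0,0])

```text
clock: 29.38
eef_pos: [496.0, -156.3, 365.3]
eef_rot: [2.83, 0.01, 1.605]
wrist_force: [0.6, -0.1, -4.5]
finger_gap: 35.1
```

```bash
python3 - <<'E'
from h import *
st();p=read_state()["eef_pos"];need(375-p[0],-60-p[1],0);print(axes().round(3))
E
```

```text
t 29.38 [ 496.  -156.3  365.3] [2.83  0.01  1.605] gap 35.1 F [ 0.6 -0.1 -4.5] M [-0.03  0.63  0.02] j [-0.45 -0.02  1.55  0.14  1.33 -0.49]
tool shift [ 100.4 -111.7  -37.1]
[[-0.034  0.951  0.307]
 [ 0.999  0.036  0.001]
 [-0.01   0.307 -0.952]]
```

Hanger A is out cleanly and clamped rigidly. I'll carry it past the post on the robot's side.

Call:
drive_tool(motion=[8,-19,-6,0,12,-19,-6,0,16,-19,-6,0,18,-19,-6,0,22,-19,-6,0,24,-17,-6,0,25,0,0,0,25,0,0,0])

```text
clock: 30.05
eef_pos: [365.6, -9.1, 358.8]
eef_rot: [2.832, 0.01, 1.597]
wrist_force: [1.9, -0.1, -5.2]
finger_gap: 35.8
```

Call:
drive_tool(motion=[25,0,0,0,25,0,0,0,25,0,0,0,20,0,0,0,10,0,0,0,0,0,0,0])

```text
clock: 30.55
eef_pos: [358.4, 104.3, 355.3]
eef_rot: [2.831, 0.006, 1.6]
wrist_force: [-0.6, -0.2, -5.5]
finger_gap: 35.2
```

```bash
python3 - <<'E'
from h import *
st();print(axes().round(3));p=read_state()["eef_pos"];need(402-p[0],90-p[1],0);need(0,0,-80)
E
```

```text
t 30.55 [358.4 104.3 355.3] [2.831 0.006 1.6  ] gap 35.2 F [-0.6 -0.2 -5.5] M [0.08 0.74 0.04] j [ 0.23 -0.38  1.86 -0.07  1.35  0.21]
[[-0.029  0.952  0.305]
 [ 1.     0.03   0.003]
 [-0.006  0.305 -0.952]]
tool shift [-15.5  41.1  13.3]
tool shift [  0.5 -24.4  76.2]
```

Call:
drive_tool(motion=[-5,14,4,0.03,-5,14,4,0.03,-5,13,4,0.025,0,-5,17,0,0,-5,17,0,0,-5,17,0,0,0,0,0])

```text
clock: 31.13
eef_pos: [402.8, 87.0, 299.1]
eef_rot: [2.834, -0.022, 1.516]
wrist_force: [-0.8, -0.7, -5.6]
finger_gap: 35.4
```

```bash
python3 - <<'E'
from h import *
st();print(axes().round(3));p=read_state()["eef_pos"];need(402-p[0],90-p[1],246-p[2])
w=camera("wrist")[:,:,::-1];s=camera("scene")[:,:,::-1];cv2.imwrite("pics/w17.png",w)
f=lambda i,w,h:cv2.resize(i,(w,h),interpolation=cv2.INTER_CUBIC)
cv2.imwrite("pics/g17.png",np.hstack([f(w[0:330,130:430],400,440),f(s[100:300,200:380],396,440)]))
E
```

```text
t 31.13 [402.8  87.  299.1] [ 2.834 -0.022  1.516] gap 35.4 F [-0.8 -0.7 -5.6] M [-0.14  0.91 -0.05] j [ 0.15 -0.27  1.91 -0.04  1.19  0.22]
[[ 0.055  0.951  0.304]
 [ 0.998 -0.059  0.004]
 [ 0.022  0.303 -0.953]]
tool shift [  1.8 -17.   50.4]
```

View pics/g17.png

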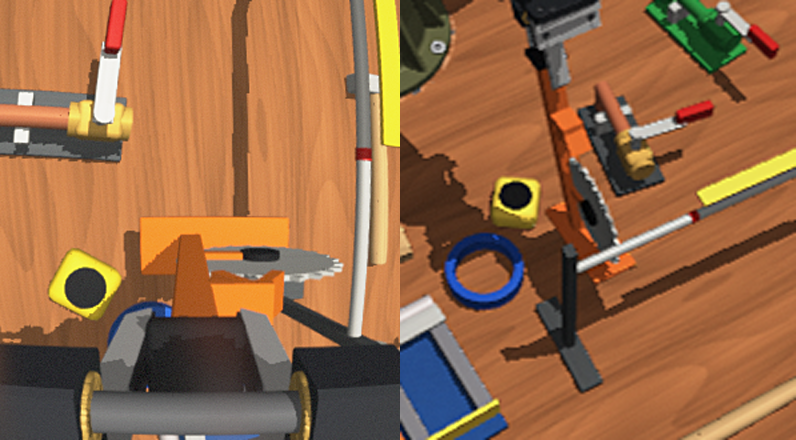

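Call:
drive_tool(motion=[0,-4,13,0,0,-4,13,0,0,-4,13,0,0,-3,8,0,0,-1,4,0,0,-1,3,0,0,0,0,0])

```text
clock: 31.82
eef_pos: [407.2, 87.7, 252.7]
eef_rot: [2.816, -0.026, 1.516]
wrist_force: [-0.7, 0.6, -5.2]
finger_gap: 35.2
```

Call:
drive_tool(motion=[0,-1,3,0,0,-1,3,0,0,-1,3,0,0,0,0,0])

```text
clock: 32.15
eef_pos: [408.0, 88.1, 244.5]
eef_rot: [2.813, -0.026, 1.516]
wrist_force: [0.3, -0.1, -5.4]
finger_gap: 35.2
```

Call:
drive_tool(motion=[0,-1,2,0,0,-1,2,0,0,0,0,0])

```text
clock: 32.4
eef_pos: [407.1, 88.3, 239.6]
eef_rot: [2.814, -0.026, 1.516]
wrist_force: [-5.7, 1.5, -2.5]
finger_gap: 35.3
```

Call:
drive_tool(motion=[0,-1,2,0,0,-1,2,0,0,0,0,0])

```text
clock: 32.65
eef_pos: [408.8, 89.3, 239.8]
eef_rot: [2.805, -0.029, 1.517]
wrist_force: [0.2, 0.3, -5.8]
finger_gap: 35.3
```

Call:
drive_tool(motion=[0,0,0,0,0,0,0,0,0,0,0,0,0,0,0,0], jaw=0.48, grip_force=20)

```text
clock: 32.98
eef_pos: [410.8, 89.5, 242.3]
eef_rot: [2.797, -0.03, 1.517]
wrist_force: [1.6, 1.4, 0.2]
finger_gap: 48.7
```

Call:
drive_tool(motion=[0,6,2,0,0,6,2,0,0,6,2,0,0,6,2,0,0,6,2,0,0,6,2,0,0,6,2,0,0,6,2,0])

```text
clock: 33.65
eef_pos: [466.9, 86.6, 243.7]
eef_rot: [2.796, -0.031, 1.517]
wrist_force: [1.2, 1.4, -0.5]
finger_gap: 48.9
```

Call:
drive_tool(motion=[0,6,2,0,0,6,2,0,0,6,2,0,0,6,2,0,0,6,2,0,0,6,2,0,0,0,0,0,0,0,0,0])

```text
clock: 34.32
eef_pos: [509.5, 83.8, 243.9]
eef_rot: [2.799, -0.03, 1.517]
wrist_force: [-2.4, -0.3, 1.8]
finger_gap: 48.7
```

```bash
cat > heads.py <<'E'
from h import *
st()
for n in("top","scene"):
    im=camera(n);I=camera_info(n);cv2.imwrite(f"pics/{n}_l.png",im[:,:,::-1])
    for s,c,p in comps(im,'black',30):
        q=at(I,*c,float(__import__("sys").argv[1]))
        if 350<q[0]<620 and -320<q[1]<350 and s[4]<400:print(n,s,c.round(1),q.round(1))
E
python3 heads.py 267
```

```text
t 34.32 [509.5  83.8 243.9] [ 2.799 -0.03   1.517] gap 48.7 F [-2.4 -0.3  1.8] M [-0.01  0.38  0.08] j [ 0.11 -0.    1.81 -0.03  0.99  0.18]
top [286 201   4  11  32] [287.3 206.3] [540.7  13.2 267. ]
top [375 212  12  12 120] [381. 217.] [ 512.  -255.4  267. ]
top [249 219  24  11 109] [261.9 223.3] [491.   85.2 267. ]
top [242 253   4  23  48] [243.1 264.8] [373.  136.6 267. ]
top [255 259  17   4  46] [264.8 260.6] [385.2  75.8 267. ]
scene [312 105  35  28  51] [329.2 121.1] [417.  254.7 267. ]
scene [335 110  21  14  94] [342.9 117.1] [423.3 291.7 267. ]
scene [297 168  23  20 111] [303.2 179.7] [534.  106.6 267. ]
scene [245 183  15  12 136] [251.9 188.5] [495.4  -9.5 267. ]
scene [148 227  21  21 255] [158.4 237.5] [ 504.7 -248.3  267. ]
```

Call:
drive_tool(motion=[0,-5,-2,0,0,0,0,0,0,0,0,0,0,0,-20,0,0,0,-35,0,0,0,-35,0,0,0,-35,0,0,0,0,0], jaw=0.2)

```text
clock: 35.08
eef_pos: [457.5, 82.9, 365.3]
eef_rot: [2.802, -0.03, 1.517]
wrist_force: [0.4, -0.0, 1.0]
finger_gap: 75.7
```

Call:
drive_tool(motion=[0,0,0,0.12,0,0,0,0.12,0,0,0,0.12,0,0,0,0.12,0,0,0,0.12,0,0,0,0.12,0,0,0,0.12,0,0,0,0.12])

```text
clock: 35.75
eef_pos: [457.6, 83.2, 368.0]
eef_rot: [2.972, -0.31, 0.545]
wrist_force: [0.1, 0.6, -0.4]
finger_gap: 75.0
```

Call:
drive_tool(motion=[0,0,0,0.12,0,0,0,0.12,0,0,0,0.12,0,0,0,0.12,0,0,0,0.1,0,0,0,0])

```text
clock: 36.25
eef_pos: [458.0, 83.2, 366.9]
eef_rot: [-3.095, -0.352, -0.101]
wrist_force: [1.6, -0.1, 0.8]
finger_gap: 75.1
```

```bash
python3 - <<'E'
from h import *
st();print(axes().round(3));w=camera("wrist")[:,:,::-1];cv2.imwrite("pics/w18.png",w)
s=camera("scene")[:,:,::-1];f=lambda i,w,h:cv2.resize(i,(w,h),interpolation=cv2.INTER_CUBIC)
cv2.imwrite("pics/g18.png",np.hstack([f(w,480,360),f(s[100:280,220:380],320,360)]))
E
```

```text
t 36.25 [458.   83.2 366.9] [-3.095 -0.352 -0.101] gap 75.1 F [ 1.6 -0.1  0.8] M [-0.03  0.12  0.04] j [ 0.12 -0.19  1.7  -0.03  1.27  1.79]
[[ 0.934 -0.085  0.347]
 [-0.095 -0.995  0.011]
 [ 0.344 -0.043 -0.938]]
```

View pics/g18.png

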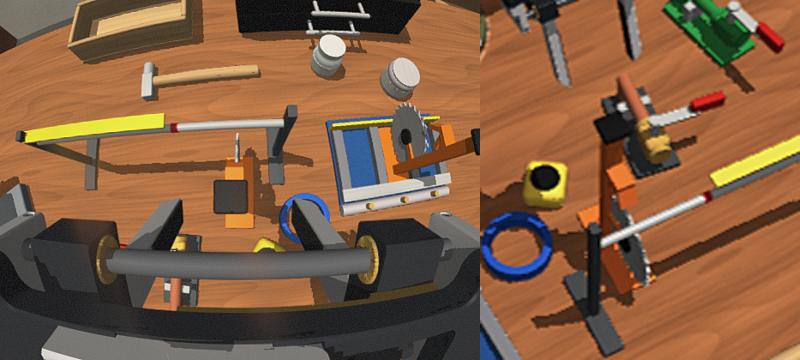

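```bash
python3 - <<'E'
from h import *
I=camera_info("wrist");w=cv2.imread("pics/w18.png");g=w.max(2)
for vv in range(200,262,6):print(vv,' '.join(f"{int(x):3d}" for x in g[vv,236:306:3]))
k=560/480
for n,q,z in(("head",(230,197),272),("band",(174,128),203),("railend",(283,122),203)):print(n,at(I,q[0]*k,q[1]*k,z,True).round(1))
im=w[:,:,::-1].copy()
for s,c,p in comps(im,'red',10):print(s,c,at(I,*c,203,True).round(1))
h,s_,v=cv2.split(cv2.cvtColor(im,cv2.COLOR_RGB2HSV));m=((h>7)&(h<18)&(s_>200)&(v>150)).astype(np.uint8)
n,l,s,c=cv2.connectedComponentsWithStats(m)
for i in range(1,n):
    if s[i][4]>150:print("orange",s[i],c[i].round(0))
E
```

```text
200 182 185 183 180 180 185 188 183 187 239 234 236 235 235 234 235 163 153 150 153  97 100  95 180
206 167 162 163 166 167 159 160 158 164 238 234 235 235 235 235 234 171 154 157 154  99 100  93 177
212 175 174 170 168 171  59  63  60  64  64  68  66  67  66  64  68  67  47 158 150 101 100  99 114
218 171 172 169 170 178  63  66  65  64  67  67  73  71  73  68  70  69  49 159 155 103 103 107 102
224 180 181 186 189 195  54  71  68  69  72  70  69  73  69  72  74  67  49 157 155 102 101  99 101
230 175 172 172 176 181  65  70  67  66  74  73  70  72  76  74  69  73  49 158 152 111 107 103 115
236 195 196 192 196 162  63  65  69  69  75  67  71  73  77  76  75  74  59 159 158  98 111 104 108
242 192 193 191 193 164  62  70  73  65  66  72  72  75  73  75  76  75  62 165 155  94 101 102  99
248 175 167 169 171 176  56  42  43  48  51  46  45  47  53  57  55  66  97 163 151 102 106 106 101
254 170 172 175 180 178 178 179 178 177 236 234 233 233 232 232 232 231 230 231 232 105 176 173 171
260 176 179 182 179 183 181 186 185 183 235 235 232 232 233 233 231 230 231 231 230 121 166 167 166
head [474.3  91.6 272. ]
band [577.6 165.4 203. ]
railend [572.2  17.6 203. ]
[199 144   8  10  64] [202.28125  148.359375] [578.9 166.3 203. ]
[140 286   7   4  19] [142.57894737 287.31578947] [420.7 249.5 203. ]
orange [504 144  27  27 309] [521. 156.]
orange [442 149  34  63 789] [454. 180.]
```

```bash
python3 - <<'E'
from h import *
I=camera_info("wrist");h=at(I,268.5,228,272,True);print(h)
R=axes();H=np.array([h[0],h[1],267]);T=H+30*R[:,2];print(T);d=R.T@(T-read_state()["eef_pos"]);print(d.round(1))
E
```

```text
[475.91446538  91.37050995 272.        ]
[486.31863683  91.70593978 238.86388969]
[-18.3  -5.4 130. ]
```

Call:
drive_tool(motion=[-9,-3,0,-0.03,-9,-2,0,0,0,0,33,0,0,0,33,0,0,0,33,0,0,0,31,0,0,0,0,0])

```text
clock: 36.93
eef_pos: [483.7, 93.2, 235.9]
eef_rot: [-3.116, -0.361, -0.036]
wrist_force: [-0.4, -0.3, -1.3]
finger_gap: 75.2
```

Call:
drive_tool(motion=[0,0,0,0,0,0,0,0,0,0,0,0,0,0,1,0,0,0,1,0,0,0,1,0,0,0,0,0,0,0,0,0], jaw=1, grip_force=60)

```text
clock: 37.6
eef_pos: [483.6, 94.2, 240.2]
eef_rot: [-3.116, -0.368, -0.031]
wrist_force: [0.3, 0.3, -3.4]
finger_gap: 35.5
```

```bash
python3 - <<'E'
from h import *
st();print(axes().round(3));need(0,0,40)
E
```

```text
t 37.6 [483.6  94.2 240.2] [-3.116 -0.368 -0.031] gap 35.5 F [ 0.3  0.3 -3.4] M [0.04 0.45 0.01] j [ 0.14 -0.07  1.89 -0.04  0.95  1.75]
[[ 0.933 -0.022  0.36 ]
 [-0.029 -0.999  0.014]
 [ 0.36  -0.024 -0.933]]
tool shift [ 14.4  -0.9 -37.3]
```

Call:
drive_tool(motion=[2,0,-5,0,4,0,-9,0.01,4,0,-10,0.015,4,0,-10,0,4,0,-10,0,2,0,-5,0,0,0,0,0,0,0,0,0])

```text
clock: 38.27
eef_pos: [482.9, 92.2, 296.0]
eef_rot: [-3.106, -0.359, -0.062]
wrist_force: [0.2, 0.5, -6.0]
finger_gap: 34.9
```

```bash
python3 - <<'E'
from h import *
st();print(axes().round(3));w=camera("wrist")[:,:,::-1];cv2.imwrite("pics/w19.png",w)
s=camera("scene")[:,:,::-1];cv2.imwrite("pics/s19.png",s);f=lambda i,w,h:cv2.resize(i,(w,h),interpolation=cv2.INTER_CUBIC)
cv2.imwrite("pics/g19.png",np.hstack([f(w[80:300,150:420],392,320),f(s[100:260,220:380],320,320)]))
E
```

```text
t 38.27 [482.9  92.2 296. ] [-3.106 -0.359 -0.062] gap 34.9 F [ 0.2  0.5 -6. ] M [ 0.05  0.56 -0.03] j [ 0.13 -0.1   1.79 -0.04  1.09  1.77]
[[ 0.934 -0.049  0.353]
 [-0.058 -0.998  0.013]
 [ 0.351 -0.033 -0.936]]
```

View pics/g19.png

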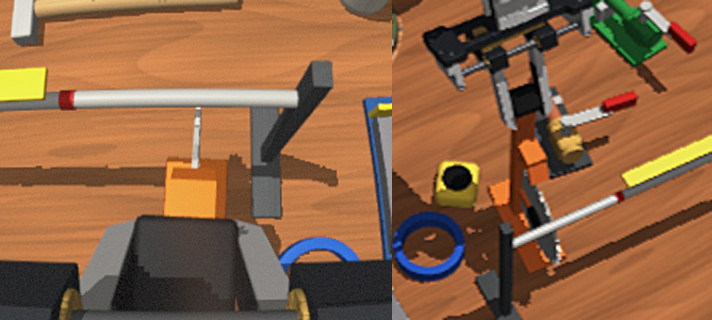

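```bash
python3 - <<'E'
from h import *
I=camera_info("wrist");S=camera_info("scene")
w=cv2.imread("pics/w19.png");hs=cv2.cvtColor(w,cv2.COLOR_BGR2HSV)
print("col u=276:",[(v,*hs[v,276].tolist()) for v in range(182,236,2)])
print("col u=300:",[(v,*hs[v,300].tolist()) for v in range(182,236,4)])
for f in(50,55,60):
    print(f,"head far",at(I,276,229,272+f,True).round(1),"ridge",at(I,276,197,196+f,True).round(1),"prong",at(I,276,190,165+f,True).round(1))
# blade far edge near rail in crop (198,108)
print("blade tip px ray at z=76+f", at(I,150+198/1.452,80+108/1.452,76+55,True))
s=cv2.imread("pics/s19.png")[:,:,::-1].copy()
for k in comps(s,'black',30):
    if abs(k[1][0]-285)<20 and abs(k[1][1]-150)<15:print(k[0],k[1],two(I,(276,245),S,k[1],True))
E
```

```text
col u=276: [(182, 12, 153, 205), (184, 13, 160, 201), (186, 13, 154, 197), (188, 12, 164, 173), (190, 11, 202, 159), (192, 14, 196, 225), (194, 16, 189, 242), (196, 13, 223, 182), (198, 12, 216, 181), (200, 12, 208, 184), (202, 12, 212, 183), (204, 17, 188, 243), (206, 17, 182, 241), (208, 17, 184, 241), (210, 17, 189, 241), (212, 17, 188, 240), (214, 17, 187, 240), (216, 17, 188, 240), (218, 17, 188, 240), (220, 17, 187, 240), (222, 18, 191, 240), (224, 17, 184, 241), (226, 17, 188, 241), (228, 14, 196, 212), (230, 4, 67, 57), (232, 2, 63, 65), (234, 6, 46, 78)]
col u=300: [(182, 13, 161, 199), (186, 13, 156, 190), (190, 12, 191, 155), (194, 13, 207, 160), (198, 12, 211, 161), (202, 11, 196, 164), (206, 13, 209, 154), (210, 11, 192, 162), (214, 12, 206, 157), (218, 11, 205, 159), (222, 11, 198, 161), (226, 12, 204, 160), (230, 10, 136, 79), (234, 3, 38, 68)]
50 head far [492.2  89.9 322. ] ridge [521.   90.9 246. ] prong [532.1  91.4 215. ]
55 head far [491.9  89.7 327. ] ridge [520.2  90.8 251. ] prong [531.2  91.3 220. ]
60 head far [491.6  89.6 332. ] ridge [519.4  90.7 256. ] prong [530.2  91.2 225. ]
blade tip px ray at z=76+f [588.22431001  79.54944066 131.        ]
[278 130  18  29 253] [287.31225296 148.13438735] (array([484.00231071,  89.96642556, 343.20743104]), np.float64(0.8756563474571226))
```

```bash
cat > pm.py <<'E'
from h import *
I=camera_info("wrist")
def hp(H,phi,x,z,y=0,yaw=-.055):  # H = world of head centre (hanger -50,267); phi>0: handle leans -x
    c,s=np.cos(phi),np.sin(phi);dx,dz=x+50,z-267;X,Z=dx*c-dz*s,dx*s+dz*c
    return H+np.array([X*np.cos(yaw)-y*np.sin(yaw),X*np.sin(yaw)+y*np.cos(yaw),Z])
if __name__=="__main__":
  for f in(50,58):
    for ph in(-8,0,8):
      H=np.array([474.,91,267+f])
      print(f,ph,{n:proj(I,hp(H,np.radians(ph),*q),True).round(0).tolist() for n,q in dict(headfar=(-32,272),headnear=(-68,272),ridge=(-17,196),prong=(6,163),heel=(45,8),bladetip=(66,76),bladetop=(5,137),colbase=(-40,180)).items()})
E
python3 pm.py
```

```text
50 -8 {'headfar': [276.0, 229.0], 'headnear': [275.0, 299.0], 'ridge': [279.0, 229.0], 'prong': [280.0, 211.0], 'heel': [283.0, 212.0], 'bladetip': [282.0, 181.0], 'bladetop': [281.0, 219.0], 'colbase': [279.0, 262.0]}
50 0 {'headfar': [276.0, 229.0], 'headnear': [275.0, 300.0], 'ridge': [279.0, 215.0], 'prong': [280.0, 193.0], 'heel': [283.0, 184.0], 'bladetip': [282.0, 155.0], 'bladetop': [281.0, 199.0], 'colbase': [280.0, 247.0]}
50 8 {'headfar': [276.0, 231.0], 'headnear': [275.0, 300.0], 'ridge': [279.0, 202.0], 'prong': [280.0, 175.0], 'heel': [283.0, 156.0], 'bladetip': [282.0, 128.0], 'bladetop': [281.0, 178.0], 'colbase': [280.0, 231.0]}
58 -8 {'headfar': [275.0, 228.0], 'headnear': [275.0, 301.0], 'ridge': [279.0, 229.0], 'prong': [280.0, 210.0], 'heel': [283.0, 212.0], 'bladetip': [282.0, 179.0], 'bladetop': [281.0, 218.0], 'colbase': [279.0, 262.0]}
58 0 {'headfar': [275.0, 228.0], 'headnear': [275.0, 302.0], 'ridge': [279.0, 214.0], 'prong': [280.0, 191.0], 'heel': [283.0, 183.0], 'bladetip': [282.0, 153.0], 'bladetop': [281.0, 197.0], 'colbase': [279.0, 246.0]}
58 8 {'headfar': [275.0, 230.0], 'headnear': [275.0, 303.0], 'ridge': [279.0, 200.0], 'prong': [280.0, 172.0], 'heel': [282.0, 154.0], 'bladetip': [282.0, 126.0], 'bladetop': [281.0, 176.0], 'colbase': [279.0, 231.0]}
```

Call:
drive_tool(motion=[-2,0,4,0,-1,0,4,0,7,0,3,0,8,0,3,0,8,0,3,0,8,0,3,0,0,0,0,0])

```text
clock: 38.95
eef_pos: [519.1, 90.6, 283.0]
eef_rot: [-3.107, -0.355, -0.061]
wrist_force: [0.5, 0.8, -4.6]
finger_gap: 35.2
```

```bash
cat > chk.py <<'E'
from pm import *
import sys
st();R=axes();p=read_state()["eef_pos"];H=p-30*R[:,2]; f=float(sys.argv[1])
w=camera("wrist");cv2.imwrite("pics/w_c.png",w[:,:,::-1]);hs=cv2.cvtColor(w,cv2.COLOR_RGB2HSV)
print("H from tcp",H.round(1));H[2]=267+f
for ph in(-6,-3,0,3):print(ph,{n:proj(I,hp(H,np.radians(ph),*q),True).round(0).tolist() for n,q in dict(headfar=(-32,272),prong=(6,163),heel=(45,8),bladetip=(66,76)).items()})
print("rail",proj(I,(573.4,90,203),True).round(0))
m=(hs[:,:,1]<60)&(hs[:,:,2]>110)
for u in(274,278,282,286,290):print(u,"grey",np.flatnonzero(m[60:230,u])[:40]+60)
E
python3 chk.py 48; python3 - <<'E'
import sys;sys.path.insert(0,'.')
from h import *
need(0,0,1);need(40,-2.2,0)
E
```

```text
t 38.95 [519.1  90.6 283. ] [-3.107 -0.355 -0.061] gap 35.2 F [ 0.5  0.8 -4.6] M [0.09 0.43 0.  ] j [ 0.12 -0.01  1.73 -0.03  1.06  1.75]
H from tcp [508.6  90.2 311.1]
-6 {'headfar': [274.0, 231.0], 'prong': [279.0, 206.0], 'heel': [282.0, 205.0], 'bladetip': [281.0, 173.0]}
-3 {'headfar': [274.0, 232.0], 'prong': [279.0, 199.0], 'heel': [282.0, 194.0], 'bladetip': [281.0, 163.0]}
0 {'headfar': [274.0, 232.0], 'prong': [279.0, 192.0], 'heel': [282.0, 183.0], 'bladetip': [281.0, 153.0]}
3 {'headfar': [273.0, 232.0], 'prong': [279.0, 185.0], 'heel': [282.0, 172.0], 'bladetip': [281.0, 143.0]}
rail [275. 184.]
274 grey [175 176 177 178 179 180 181 182 183 184 185 186 187]
278 grey [175 176 177 178 179 180 181 182 183 184 185 186 187]
282 grey [175 176 177 178 179 180 181 182 183 184 185 186 187 189 190 191 192]
286 grey [148 149 150 151 152 153 154 155 156 157 158 159 160 161 162 163 164 165
 166 167 168 169 170 171 172 173 174 175 176 177 178 179 180 181 182 183
 184 185 186 187]
290 grey [175 176 177 178 179 180 181 182 183 184 185 186 187]
tool shift [ 0.3 -0.  -0.9]
tool shift [37.6  0.2 13.9]
```

Call:
drive_tool(motion=[1,0,-5,0,0,0,0,0])

```text
clock: 39.17
eef_pos: [517.7, 90.4, 287.9]
eef_rot: [-3.108, -0.353, -0.061]
wrist_force: [-0.9, -1.2, -4.5]
finger_gap: 35.4
```

Call:
drive_tool(motion=[6,0,2,0,6,0,2,0,6,0,2,0,6,0,2,0,5,0,2,0,0,0,0,0])

```text
clock: 39.67
eef_pos: [551.4, 88.9, 289.7]
eef_rot: [-3.107, -0.355, -0.061]
wrist_force: [0.8, -0.2, -6.0]
finger_gap: 35.1
```

```bash
python3 chk.py 48
```

```text
t 39.67 [551.4  88.9 289.7] [-3.107 -0.355 -0.061] gap 35.1 F [ 0.8 -0.2 -6. ] M [0.04 0.43 0.05] j [ 0.11  0.06  1.65 -0.03  1.08  1.74]
H from tcp [540.9  88.5 317.8]
-6 {'headfar': [274.0, 232.0], 'prong': [279.0, 208.0], 'heel': [282.0, 205.0], 'bladetip': [281.0, 174.0]}
-3 {'headfar': [274.0, 232.0], 'prong': [279.0, 201.0], 'heel': [282.0, 195.0], 'bladetip': [281.0, 164.0]}
0 {'headfar': [274.0, 233.0], 'prong': [279.0, 194.0], 'heel': [282.0, 184.0], 'bladetip': [281.0, 154.0]}
3 {'headfar': [274.0, 233.0], 'prong': [279.0, 187.0], 'heel': [282.0, 173.0], 'bladetip': [281.0, 145.0]}
rail [275. 222.]
274 grey []
278 grey []
282 grey [185 186 188 189 190 191 192 193]
286 grey [148 149 150 151 152 153 154 155 156 157 158 159 160 161 162 163 164 165
 166 167 168 169 170 171 172 173 174 175 176 177 178 179 180 181 182 183
 186 187 188 189]
290 grey []
```

Call:
drive_tool(motion=[-2,0,6,0,-2,0,6,0,-2,0,6,0,-2,0,5,0,0,0,0,0])

```text
clock: 40.13
eef_pos: [551.2, 89.7, 262.3]
eef_rot: [-3.107, -0.355, -0.061]
wrist_force: [2.6, 0.4, -5.3]
finger_gap: 35.4
```

Call:
drive_tool(motion=[-1,0,2,0,-1,0,2,0,0,0,0,0])

```text
clock: 40.38
eef_pos: [552.0, 90.0, 260.1]
eef_rot: [-3.107, -0.361, -0.061]
wrist_force: [1.7, -0.3, -5.2]
finger_gap: 35.6
```

Call:
drive_tool(motion=[-1,0,2,0,-1,0,2,0,0,0,0,0])

```text
clock: 40.63
eef_pos: [553.2, 90.2, 260.6]
eef_rot: [-3.106, -0.371, -0.061]
wrist_force: [0.1, -0.2, -5.9]
finger_gap: 35.2
```

Call:
drive_tool(motion=[0,0,0,0,0,0,-1,0,0,-5,0,0,0,-10,0,0,0,-12,1,0,0,-12,0,0,0,-12,1,0,0,0,0,0], grip_force=15)

```text
clock: 41.3
eef_pos: [556.1, 144.5, 260.3]
eef_rot: [-3.108, -0.37, -0.063]
wrist_force: [1.0, -2.1, -1.0]
finger_gap: 36.0
```

```bash
python3 - <<'E'
from h import *
st();R=axes();p=read_state()["eef_pos"];H=p-30*R[:,2];rk=lambda q:(np.cos(-.055)*(q[0]-580.2)+np.sin(-.055)*(q[1]-214.1), -np.sin(-.055)*(q[0]-580.2)+np.cos(-.055)*(q[1]-214.1));print("H rack",np.round(rk(H),1),"expect x -33");print((R.T@np.array([.055,.9985,0])).round(3))
E
```

```text
t 41.3 [556.1 144.5 260.3] [-3.108 -0.37  -0.063] gap 36.0 F [ 1.  -2.1 -1. ] M [-0.34  0.14 -0.11] j [ 0.22  0.11  1.66 -0.08  1.    1.88]
H rack [-31.1 -71.8] expect x -33
[-0.007 -1.     0.031]
```

Call:
drive_tool(motion=[0,-12,0,0,0,-12,1,0,0,-12,0,0,0,-12,1,0,0,-12,0,0,0,-12,1,0,0,-12,0,0,0,0,0,0])

```text
clock: 41.97
eef_pos: [561.6, 226.7, 263.3]
eef_rot: [-3.121, -0.372, -0.062]
wrist_force: [-3.1, -3.7, 4.3]
finger_gap: 39.1
```

Call:
drive_tool(motion=[0,-12,0,0,0,-12,1,0,0,-12,0,0,0,-12,1,0,0,-12,0,0,0,-12,1,0,0,0,0,0])

```text
clock: 42.55
eef_pos: [566.5, 293.2, 263.1]
eef_rot: [-3.133, -0.37, -0.064]
wrist_force: [-5.2, 2.0, 9.5]
finger_gap: 41.3
```

```bash
python3 - <<'E'
from h import *
st();R=axes();p=read_state()["eef_pos"];H=p-30*R[:,2];rk=lambda q:(np.cos(-.055)*(q[0]-580.2)+np.sin(-.055)*(q[1]-214.1), -np.sin(-.055)*(q[0]-580.2)+np.cos(-.055)*(q[1]-214.1));print("H rack",np.round(rk(H),1))
w=camera("wrist")[:,:,::-1];s=camera("scene")[:,:,::-1];cv2.imwrite("pics/w20.png",w);cv2.imwrite("pics/s20.png",s)
f=lambda i,w,h:cv2.resize(i,(w,h),interpolation=cv2.INTER_CUBIC)
cv2.imwrite("pics/g20.png",np.hstack([f(w[40:300,100:460],440,320),f(s[60:240,260:440],320,320)]))
E
```

```text
t 42.55 [566.5 293.2 263.1] [-3.133 -0.37  -0.064] gap 41.3 F [-5.2  2.   9.5] M [ 0.36  0.59 -0.  ] j [ 0.5   0.28  1.45 -0.21  1.1   2.2 ]
H rack [-28.9  78. ]
```

View pics/g20.png

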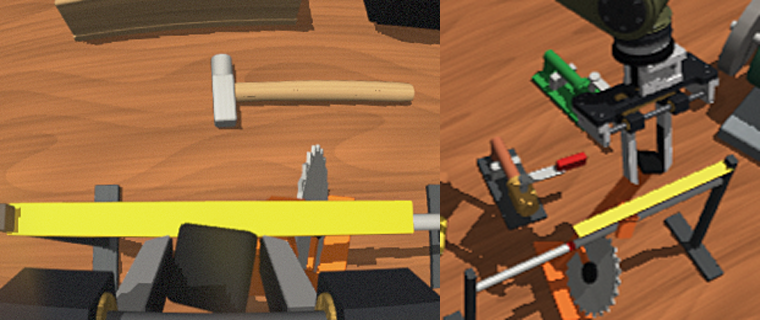

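```bash
python3 - <<'E'
from h import *
I=camera_info("wrist")
rk=lambda q:np.round((np.cos(-.055)*(q[0]-580.2)+np.sin(-.055)*(q[1]-214.1), -np.sin(-.055)*(q[0]-580.2)+np.cos(-.055)*(q[1]-214.1)),1)
k=360/440
print("blade top",rk(at(I,100+315*k,40+148*k,150,True)),"guard -y end",rk(at(I,100+412*k,40+215*k,233,True)))
print("orange",rk(at(I,100+345*k,40+200*k,190,True)))
print(two(I,(100+312*k,40+185*k),camera_info("scene"),(260+(592-440)*.5625,60+275*.5625),True))
E
```

```text
blade top [68.1 -4. ] guard -y end [  3.1 -43.4]
orange [ 19.1 -13.5]
(array([614.41349983, 202.15806649, 131.68677435]), np.float64(16.86045615178132))
```

Call:
drive_tool(motion=[0,8,0,0,0,8,0,0,0,8,0,0,0,8,0,0,0,4,0,0,0,0,0,0])

```text
clock: 43.15
eef_pos: [564.4, 256.6, 267.0]
eef_rot: [-3.122, -0.376, -0.065]
wrist_force: [0.9, 3.2, -0.8]
finger_gap: 35.9
```

Call:
drive_tool(motion=[0,0,0,0,0,0,0,0,0,0,0,0], grip_force=60)

```text
clock: 43.4
eef_pos: [564.5, 256.9, 267.0]
eef_rot: [-3.121, -0.376, -0.066]
wrist_force: [-1.1, 1.8, 3.3]
finger_gap: 35.0
```

```bash
cat > rk.py <<'E'
from h import *
rk=lambda q:np.round((np.cos(-.055)*(q[0]-580.2)+np.sin(-.055)*(q[1]-214.1), -np.sin(-.055)*(q[0]-580.2)+np.cos(-.055)*(q[1]-214.1)),1)
if __name__=="__main__":
    st();R=axes();p=read_state()["eef_pos"];print("H rack",rk(p-30*R[:,2]))
    I=camera_info("wrist");w=camera("wrist");cv2.imwrite("pics/w21.png",w[:,:,::-1])
    h,s,v=cv2.split(cv2.cvtColor(w,cv2.COLOR_RGB2HSV));m=((s<50)&(v>110)).astype(np.uint8);m[200:]=0
    n,l,t,c=cv2.connectedComponentsWithStats(m)
    for i in range(1,n):
        if t[i][4]>80:print("grey",t[i],c[i].round(0),rk(at(I,t[i][0]+t[i][2]/2,t[i][1]+3,150,True)))
E
python3 rk.py
```

```text
t 43.4 [564.5 256.9 267. ] [-3.121 -0.376 -0.066] gap 35.0 F [-1.1  1.8  3.3] M [0.47 0.28 0.18] j [ 0.44  0.23  1.51 -0.18  1.07  2.13]
H rack [-29.1  41.4]
grey [   0    0  136   40 3057] [54. 13.] [348.8 368.3]
grey [496  33  57  31 400] [523.  52.] [ 283.7 -335. ]
grey [477  55  15  20 116] [482.  68.] [ 220.4 -232.3]
grey [493  62  38  18 161] [514.  74.] [ 219.  -282.1]
grey [499  80  29  33 620] [514.  96.] [ 188.7 -273.9]
grey [251  87  19  54 884] [260. 115.] [149.5  59.1]
grey [476  89  40  36 770] [493. 109.] [ 169.  -235.8]
grey [546 120  14  34 298] [553. 137.] [ 137.9 -337.7]
grey [283 157   4  43 149] [284. 178.] [70.4 33.9]
```

Call:
drive_tool(motion=[0,-6,1,0,0,-6,1,0,0,-6,1,0,0,-6,1,0,0,-6,1,0,0,-6,1,0,0,0,0,0])

```text
clock: 44.03
eef_pos: [571.3, 277.1, 267.5]
eef_rot: [3.123, -0.381, -0.065]
wrist_force: [-2.4, 2.2, 1.6]
finger_gap: 35.0
```

```bash
python3 rk.py | grep -v "\[4\|\[5"
```

```text
H rack [-23.5  63.1]
grey [257  91  20  55 915] [266. 119.] [151.3  66.3]
grey [302 168   8  32 132] [304. 183.] [65.5 28.5]
```

Call:
drive_tool(motion=[-2,8,0,0,-2,8,0,0,-1,6,0,0,0,0,0,0], grip_force=10)

```text
clock: 44.42
eef_pos: [564.4, 254.7, 265.3]
eef_rot: [3.126, -0.382, -0.064]
wrist_force: [0.6, 3.7, 0.4]
finger_gap: 36.4
```

Call:
drive_tool(motion=[0,0,0,0,0,0,0,0,0,0,0,0,0,0,0,0,0,0,0,0,0,0,0,0,0,0,0,0,0,0,0,0], jaw=0.35)

```text
clock: 45.08
eef_pos: [564.1, 253.1, 263.8]
eef_rot: [3.122, -0.379, -0.064]
wrist_force: [-1.5, 0.3, -0.7]
finger_gap: 61.1
```

```bash
python3 rk.py | grep -v "\[4\|\[5"; python3 - <<'E'
from h import *
w=camera("wrist")[:,:,::-1];s=camera("scene")[:,:,::-1];cv2.imwrite("pics/w22.png",w);cv2.imwrite("pics/s22.png",s)
f=lambda i,w,h:cv2.resize(i,(w,h),interpolation=cv2.INTER_CUBIC)
cv2.imwrite("pics/g22.png",np.hstack([f(w[40:300,100:460],440,320),f(s[60:240,260:440],320,320)]))
E
```

```text
H rack [-29.3  38.7]
grey [240  87  20  54 898] [249. 114.] [148.3  59.8]
grey [266 156   4  43 158] [267. 178.] [70.8 41.4]
```

View pics/g22.png

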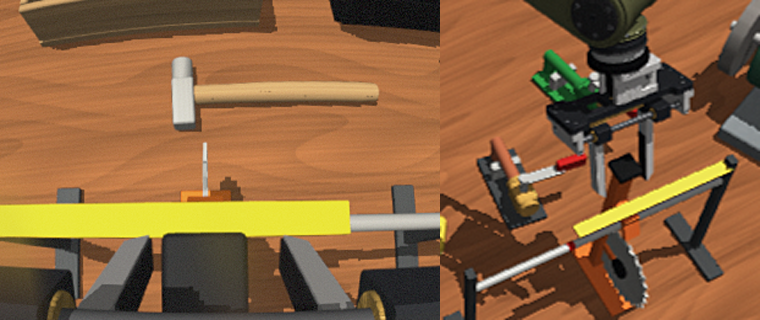

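Call:
drive_tool(motion=[0,-10,0,0,0,-10,0,0,0,-10,0,0,0,-10,0,0,0,-10,0,0,0,-10,0,0,0,-8,0,0,0,0,0,0])

```text
clock: 45.9
eef_pos: [569.0, 327.9, 261.9]
eef_rot: [3.119, -0.378, -0.063]
wrist_force: [-3.6, -2.9, 2.7]
finger_gap: 61.1
```

Call:
drive_tool(motion=[0,8,0,0,0,8,0,0,0,8,0,0,0,8,0,0,0,0,0,0,0,0,0,0,0,0,0,0,0,0,0,0])

```text
clock: 46.57
eef_pos: [566.5, 291.5, 262.8]
eef_rot: [3.12, -0.378, -0.065]
wrist_force: [-0.3, -1.8, -0.8]
finger_gap: 61.2
```

```bash
python3 rk.py | grep -v "\[4\|\[5"; python3 - <<'E'
from rk import *
w=cv2.imread("pics/w21.png").max(2)
I=camera_info("wrist")
for v in(235,250):print(v,' '.join(f"{int(x)}" for x in w[v,180:380:5]))
E
```

```text
H rack [-29.   77.3]
grey [265  86  21  54 924] [275. 114.] [148.6  70.9]
grey [315 152   8  47 173] [318. 176.] [74.6 29.2]
235 32 47 67 168 180 131 125 127 66 177 175 175 177 178 176 181 180 183 90 69 89 113 140 148 219 245 149 154 154 149 34 129 128 128 143 183 186 181 180 180
250 108 104 77 125 128 123 124 33 33 67 98 99 107 103 104 108 104 63 64 76 86 79 80 75 77 69 71 70 67 61 64 25 56 127 127 123 131 101 102 101
```

Call:
drive_tool(motion=[0,8,0,0,0,8,0,0,0,0,0,0,0,0,0,0,0,0,0,0,0,0,0,0,0,0,0,0,0,0,0,0])

```text
clock: 47.28
eef_pos: [565.3, 275.1, 263.5]
eef_rot: [3.122, -0.38, -0.064]
wrist_force: [-0.9, 0.0, 0.5]
finger_gap: 60.9
```

```bash
python3 rk.py | grep -v "\[4\|\[5"
```

```text
H rack [-29.3  60.8]
grey [255  86  20  55 911] [264. 114.] [149.1  65.8]
grey [282 152   7  46 191] [285. 175.] [74.8 46.1]
```

Call:
drive_tool(motion=[0,11,0,0,0,0,0,0,0,0,-20,0,0,0,-35,0,0,0,-35,0,0,0,-35,0,0,0,-10,0,0,0,0,0], jaw=0.2)

```text
clock: 48.0
eef_pos: [512.2, 267.0, 392.4]
eef_rot: [3.12, -0.375, -0.065]
wrist_force: [0.2, -0.2, 0.0]
finger_gap: 75.1
```

```bash
python3 rk.py | grep -v "\[4\|\[5"; python3 heads.py 284 | tail -8
```

```text
H rack [-81.8  49.8]
grey [252  95  15  42 554] [259. 116.] [152.2  63.6]
grey [271 145   3  30  83] [272. 160.] [72.7 45.5]
scene [318  92  17  16  55] [323.1  98.9] [359.9 271.1 284. ]
scene [312 105  35  29  53] [329.6 121.5] [429.6 245.8 284. ]
scene [335 110  21  15  99] [343.3 117.3] [435.1 282.7 284. ]
scene [356 145  19  17 200] [364.7 152.9] [550.8 266.6 284. ]
scene [281 151  11  23  40] [286.2 161.3] [479.1  92.2 284. ]
scene [291 159  29  31 258] [299.4 176.6] [531.1  96.7 284. ]
scene [245 182  15  13 143] [252.  188.2] [504.5 -13.3 284. ]
scene [148 227  21  21 256] [158.4 237.5] [ 514.  -248.6  284. ]
```

Hanger A hangs free under the guard at rack y ≈ 50. Now hanger B the same way. I know the motions, so I'll batch them.

Call:
drive_tool(motion=[0,40,0,0,0,40,0,0,0,40,0,0,0,40,0,0,0,40,0,0,0,40,0,0,0,40,0,0,0,40,0,0], jaw=0.25)

```text
clock: 48.82
eef_pos: [488.2, -59.7, 378.3]
eef_rot: [3.111, -0.347, -0.055]
wrist_force: [1.3, -0.5, 0.3]
finger_gap: 70.5
```

Call:
drive_tool(motion=[0,40,0,0,0,40,0,0,0,40,0,0,0,40,0,0,0,30,0,0,0,0,0,-0.12,0,0,0,-0.12,0,0,0,-0.12])

```text
clock: 49.48
eef_pos: [469.2, -267.8, 365.8]
eef_rot: [3.003, -0.297, 0.311]
wrist_force: [0.2, -0.3, -1.1]
finger_gap: 70.5
```

Call:
drive_tool(motion=[0,0,0,-0.12,0,0,0,-0.12,0,0,0,-0.12,0,0,0,-0.12,0,0,0,-0.12,0,0,0,-0.12,0,0,0,-0.12,0,0,0,-0.12])

```text
clock: 50.15
eef_pos: [466.8, -271.6, 346.9]
eef_rot: [2.842, -0.054, 1.296]
wrist_force: [0.2, 0.2, 0.0]
finger_gap: 70.4
```

Call:
drive_tool(motion=[0,0,0,-0.12,0,0,0,-0.12,0,0,0,-0.05,0,0,0,0])

```text
clock: 50.48
eef_pos: [465.7, -272.8, 337.9]
eef_rot: [2.85, 0.031, 1.592]
wrist_force: [0.8, 0.7, 0.3]
finger_gap: 70.2
```

```bash
python3 - <<'E'
from rk import *
st();R=axes();print(R.round(3));p=read_state()["eef_pos"]
H=np.array([512.5,-250.5,279.]);T=H+33*R[:,2];print("to grip pose, tool:",(R.T@(T-p)).round(1));need(-86,-3,2)
I=camera_info("wrist");w=camera("wrist");cv2.imwrite("pics/w30.png",w[:,:,::-1])
print([proj(I,H+[a,b,5],True).round(0).tolist() for a,b in((0,0),(-18,-18),(18,18))])
g=w.astype(int).max(2);u,v=proj(I,H+[0,0,5],True).astype(int);print(u,v)
for vv in range(max(v-50,0),v+51,8):print(vv,' '.join(f"{int(x):3d}" for x in g[vv,u-50:u+51:5]))
for n in("scene","top"):
  im=camera(n)
  for s,c,q in comps(im,'black',30):
    z=at(camera_info(n),*c,284)
    if 400<z[0]<600 and -300<z[1]<320 and s[4]<300:print(n,c.round(1),z.round(0))
E
```

```text
t 50.48 [ 465.7 -272.8  337.9] [2.85  0.031 1.592] gap 70.2 F [0.8 0.7 0.3] M [ 0.    0.08 -0.  ] j [-0.68  0.05  1.53  0.17  1.31 -0.73]
[[-0.021  0.957  0.288]
 [ 0.999  0.029 -0.023]
 [-0.031  0.287 -0.957]]
to grip pose, tool: [ 23.1  28.6 102.3]
tool shift [ -1.3 -81.9 -26.6]
[[314.0, 187.0], [291.0, 210.0], [337.0, 163.0]]
314 186
136 197 209 228 239 255 255 255 255 116 120 250 190 204 208 219 225 218 197 199 191 206
144 244 244 244 244 244 244 244 244 118 116 250 184 199 201 220 224 214 201 200 192 207
152 178 251 248 252 170  60  47  39  44 120 252 197 201 219 219 221 214 196 199 197 190
160 117 141 157 158 152 178 181 176 181 214 234 252 228 152 152 224 216 203 199 199 191
168 115 117 113 115 121 141  45  41  48  51  50  47  49  45  70 215 104 146 149 191 151
176 114 117 115 117 114 117  45  54  55  50  52  47  46  50  73 108 126 122 103 184 183
184  92  93 126 117 116 111  45  47  56  54  52  51  51  49  81  91 124 135 142 111 234
192 176 179 181 177 149 114  42  56  49  56  53  52  45  51  71  98 114 115 128 239 234
200 171 175 175 171 176 184  48  54  48  50  45  52  51  46  84 117 104 103  98 110 232
208 168 173 169 178 171 178  52  51  50  49  42  45  44  67 209 171 114 110 105  96 135
216 171 167 172 170 172 178 175 175  85 113 251 206 210 217 203 204 202 196 202 194 203
224 109  93  91  88  88  99 131 131 166 115 250 199 214 212 204 208 201 192 200 204 197
232 166 162 165 161 161 163 163 162 165 113 244 194 216 214 202 179 126 187 202 199 207
scene [342.5 117. ] [433. 281. 284.]
scene [332.1 124.1] [439. 247. 284.]
scene [364.7 152.9] [551. 267. 284.]
scene [286.2 161.3] [479.  92. 284.]
scene [299.2 175.7] [529.  98. 284.]
scene [252.  188.4] [505. -14. 284.]
scene [158.4 237.5] [ 514. -249.  284.]
top [287.3 206.2] [538.  14. 284.]
top [381.1 216.9] [ 510. -252.  284.]
```

Call:
drive_tool(motion=[12,14,0,0,11,14,0,0,0,0,0,0,0,0,34,0,0,0,34,0,0,0,34,0,0,0,0,0])

```text
clock: 51.22
eef_pos: [522.6, -252.7, 245.5]
eef_rot: [2.847, 0.028, 1.573]
wrist_force: [-0.2, -1.0, -0.9]
finger_gap: 70.5
```

Call:
drive_tool(motion=[0,0,0,0,0,0,0,0,0,0,1,0,0,0,1,0,0,0,1,0,0,0,0,0], jaw=0.5, grip_force=30)

```text
clock: 51.72
eef_pos: [522.9, -254.6, 249.4]
eef_rot: [2.841, 0.031, 1.57]
wrist_force: [-0.5, -0.3, -0.5]
finger_gap: 47.3
```

Call:
drive_tool(motion=[0,-8,-2,0,0,-8,-2,0,0,-8,-2,0,0,-8,-2,0,0,-8,-2,0,0,-8,-2,0,0,-8,-2,0,0,-8,-2,0])

```text
clock: 52.38
eef_pos: [451.6, -254.9, 248.2]
eef_rot: [2.836, 0.034, 1.57]
wrist_force: [1.4, -0.6, 2.0]
finger_gap: 46.9
```

Call:
drive_tool(motion=[0,-8,-2,0,0,-8,-2,0,0,-5,-2,0,0,0,0,0])

```text
clock: 52.72
eef_pos: [425.4, -254.7, 246.9]
eef_rot: [2.837, 0.034, 1.569]
wrist_force: [0.6, -0.1, 1.8]
finger_gap: 47.0
```

Call:
drive_tool(motion=[0,0,0,0,0,0,1,0,0,0,1,0,0,0,1,0,0,0,1,0,0,0,0,0], jaw=1, grip_force=60)

```text
clock: 53.22
eef_pos: [427.8, -256.3, 246.6]
eef_rot: [2.834, 0.039, 1.569]
wrist_force: [-2.3, 0.6, 1.1]
finger_gap: 35.3
```

```bash
python3 - <<'E'
from rk import *
st();print(axes().round(3))
E
```

```text
t 53.22 [ 427.8 -256.3  246.6] [2.834 0.039 1.569] gap 35.3 F [-2.3  0.6  1.1] M [0.17 1.45 0.05] j [-0.7  -0.01  1.81  0.19  1.09 -0.78]
[[ 0.001  0.953  0.303]
 [ 0.999  0.01  -0.037]
 [-0.039  0.303 -0.952]]
```

Call:
drive_tool(motion=[0,3,0,0,0,5,0,0,0,5,0,0,0,5,0,0,0,5,0,0,0,0,0,0])

```text
clock: 53.72
eef_pos: [451.0, -254.4, 249.5]
eef_rot: [2.843, 0.033, 1.571]
wrist_force: [0.5, -0.6, -6.0]
finger_gap: 35.4
```

Call:
drive_tool(motion=[0,6,0,0,0,6,0,0,0,6,-1,0,0,6,-1,0,0,6,-1,0,0,6,-1,0,0,6,-1,0,0,0,0,0])

```text
clock: 54.38
eef_pos: [494.3, -253.5, 267.9]
eef_rot: [2.844, 0.032, 1.572]
wrist_force: [-0.7, 0.4, -5.8]
finger_gap: 35.6
```

Call:
drive_tool(motion=[0,3,-8,0,0,5,-14,0,0,5,-15,0,0,5,-15,0,0,5,-15,0,0,5,-15,0,0,0,0,0])

```text
clock: 54.97
eef_pos: [496.4, -250.2, 360.7]
eef_rot: [2.846, 0.032, 1.572]
wrist_force: [0.8, 0.9, -3.7]
finger_gap: 35.3
```

Call:
drive_tool(motion=[8,-20,-6,0,14,-20,-7,0,18,-20,-7,0,20,-20,-7,0,22,-20,-7,0,22,-20,-7,0,24,0,-1,0,24,0,-1,0])

```text
clock: 55.63
eef_pos: [361.1, -95.8, 356.9]
eef_rot: [2.849, 0.031, 1.565]
wrist_force: [0.9, -0.7, -5.8]
finger_gap: 34.9
```

Call:
drive_tool(motion=[24,0,-1,0,24,0,-1,0,24,0,-1,0,24,0,-1,0,24,0,-1,0,20,0,-1,0,10,0,0,0,0,0,0,0])

```text
clock: 56.3
eef_pos: [355.1, 64.9, 355.2]
eef_rot: [2.847, 0.027, 1.566]
wrist_force: [-0.1, -0.3, -6.1]
finger_gap: 35.4
```

```bash
python3 - <<'E'
from rk import *
st();print(axes().round(3));p=read_state()["eef_pos"];need(402-p[0],88-p[1],0);need(0,0,243-p[2])
E
```

```text
t 56.3 [355.1  64.9 355.2] [2.847 0.027 1.566] gap 35.4 F [-0.1 -0.3 -6.1] M [0.12 0.82 0.11] j [ 0.13 -0.4   1.88 -0.06  1.38  0.13]
[[ 0.004  0.957  0.29 ]
 [ 1.     0.004 -0.027]
 [-0.027  0.29  -0.957]]
tool shift [23.3 45.  13. ]
tool shift [  3.  -32.5 107.3]
```

Call:
drive_tool(motion=[8,15,4,0.02,8,15,4,0.02,8,15,4,0.02,0,-5,16,0,0,-5,16,0,0,-5,16,0,0,-5,16,0,0,0,0,0])

```text
clock: 56.97
eef_pos: [402.2, 85.4, 284.1]
eef_rot: [2.848, 0.007, 1.507]
wrist_force: [-0.0, -1.1, -6.9]
finger_gap: 35.1
```

Call:
drive_tool(motion=[0,-4,13,0,0,-4,13,0,0,-3,10,0,0,-1,4,0,0,-1,3,0,0,0,0,0])

```text
clock: 57.47
eef_pos: [402.7, 82.3, 240.5]
eef_rot: [2.847, 0.006, 1.503]
wrist_force: [-0.8, -0.4, -5.9]
finger_gap: 35.1
```

```bash
python3 -c "
from h import *
st()"
```

```text
t 57.47 [402.7  82.3 240.5] [2.847 0.006 1.503] gap 35.1 F [-0.8 -0.4 -5.9] M [ 0.01  0.86 -0.02] j [ 0.16 -0.22  2.01 -0.08  1.07  0.25]
```

Call:
drive_tool(motion=[0,-1,2,0,0,-1,2,0,0,-1,2,0,0,0,0,0])

```text
clock: 57.8
eef_pos: [402.7, 82.2, 236.4]
eef_rot: [2.842, 0.004, 1.503]
wrist_force: [-1.9, -0.3, -5.3]
finger_gap: 35.3
```

Call:
drive_tool(motion=[0,0,0,0,0,0,0,0,0,0,0,0,0,0,0,0], jaw=0.48, grip_force=20)

```text
clock: 58.13
eef_pos: [404.8, 82.6, 239.2]
eef_rot: [2.834, 0.003, 1.504]
wrist_force: [1.4, 0.1, -0.4]
finger_gap: 48.7
```

Call:
drive_tool(motion=[0,6,2,0,0,6,2,0,0,6,2,0,0,6,2,0,0,6,2,0,0,6,2,0,0,6,2,0,0,6,2,0])

```text
clock: 58.8
eef_pos: [461.1, 79.0, 239.0]
eef_rot: [2.832, 0.003, 1.504]
wrist_force: [1.3, 0.0, -0.6]
finger_gap: 48.8
```

Call:
drive_tool(motion=[0,6,2,0,0,6,2,0,0,6,2,0,0,6,2,0,0,6,2,0,0,0,0,0,0,0,0,0,0,0,0,0])

```text
clock: 59.47
eef_pos: [496.6, 76.3, 237.6]
eef_rot: [2.836, 0.003, 1.503]
wrist_force: [-2.0, 0.7, 1.0]
finger_gap: 48.6
```

Call:
drive_tool(motion=[0,0,0,0,0,0,0,0,0,0,0,0,0,0,-20,0,0,0,-35,0,0,0,-35,0,0,0,-35,0,0,0,0,0], jaw=0.2)

```text
clock: 60.13
eef_pos: [455.9, 79.2, 360.6]
eef_rot: [2.838, 0.004, 1.503]
wrist_force: [0.7, -0.9, 0.4]
finger_gap: 75.4
```

Call:
drive_tool(motion=[0,0,0,0.12,0,0,0,0.12,0,0,0,0.12,0,0,0,0.12,0,0,0,0.12,0,0,0,0.12,0,0,0,0.12,0,0,0,0.12])

```text
clock: 60.8
eef_pos: [456.1, 79.4, 362.6]
eef_rot: [2.965, -0.259, 0.533]
wrist_force: [0.5, -1.1, 0.3]
finger_gap: 75.1
```

Call:
drive_tool(motion=[0,0,0,0.12,0,0,0,0.12,0,0,0,0.12,0,0,0,0.12,0,0,0,0.05,0,0,0,0])

```text
clock: 61.3
eef_pos: [456.4, 79.4, 361.1]
eef_rot: [3.134, -0.314, -0.049]
wrist_force: [0.1, -0.0, 0.5]
finger_gap: 74.9
```

```bash
python3 - <<'E'
from rk import *
st();R=axes();print(R.round(3));p=read_state()["eef_pos"]
I=camera_info("wrist");w=camera("wrist");cv2.imwrite("pics/w31.png",w[:,:,::-1]);g=w.astype(int).max(2)
u0,v0=proj(I,(474,86,272),True).astype(int);print("pred",u0,v0)
m=((g<85)).astype(np.uint8);m[:max(v0-60,0)]=0;m[v0+35:]=0;m[:,:u0-45]=0;m[:,u0+45:]=0
n,l,t,c=cv2.connectedComponentsWithStats(m);i=1+np.argmax(t[1:,4]);print(t[i],c[i])
for vv in range(v0-40,v0+41,8):print(vv,' '.join(f"{int(x):3d}" for x in g[vv,u0-45:u0+46:5]))
h=at(I,*c[i],272,True);H=np.array([h[0],h[1],267]);T=H+30*R[:,2];print("H",H.round(1),"to grip",(R.T@(T-p)).round(1))
s=camera("scene");
for t_,c_,q in comps(s,'black',30):
    z=at(camera_info("scene"),*c_,272);
    if 440<z[0]<560 and 40<z[1]<130 or 530<z[0]<570 and z[1]>200: print("scene",t_,c_.round(1),z.round(1))
E
```

```text
t 61.3 [456.4  79.4 361.1] [ 3.134 -0.314 -0.049] gap 74.9 F [ 0.1 -0.   0.5] M [0.09 0.12 0.05] j [ 0.13 -0.16  1.69 -0.06  1.31  1.76]
[[ 0.95  -0.051  0.308]
 [-0.046 -0.999 -0.023]
 [ 0.309  0.007 -0.951]]
pred 265 223
[ 247  195   42   41 1620] [267.24259259 215.21790123]
183 101 101  99 105 108 107 109 158 239 239 239 240 155 163 109 109 166 111 108
191 198 199 198 196 199 197 196 241 238 239 238 238 161 163 105 112 190 106 107
199  94  98 178 181 175 176  72  66  72  69  67  66  67  52 103 109 189 111 106
207  99 100 179 177 179 181  69  65  70  69  72  64  69  62 109 109 107  66 120
215 175 190 198 202 200 204  70  71  66  66  71  70  71  59 107 195 103 105 100
223 192 193 191 191 191 201  70  69  68  71  67  73  73  68 108 103 106 101 104
231 199 202 201 204 199 206  69  69  73  72  70  74  71  76 111 113 111 109 112
239 180 182 185 189 195 193 193 242 238 239 238 236 237 238 168 111 104 103 104
247 185 174 166 169 174 177 177 242 238 238 238 237 236 237 182 178 183 183 102
255 196 182 185 182 189 192 196 195 196 193 196 192 187 188 190 185 186 183 181
263 206 206 202 205 203 201 203 202 201 199 195 200 202 199 200 199 197 201 187
H [481.1  84.1 267. ] to grip [ -5.8  -6.6 127.1]
scene [356 145  19  17 200] [364.7 152.9] [544.6 273.2 272. ]
scene [276 151  44  38 455] [292.1 170.9] [502.6  94.7 272. ]
```

Call:
drive_tool(motion=[-3,-4,0,0,-3,-3,0,0,0,0,32,0,0,0,32,0,0,0,32,0,0,0,30,0,0,0,0,0])

```text
clock: 61.98
eef_pos: [490.2, 86.3, 237.1]
eef_rot: [3.131, -0.32, -0.031]
wrist_force: [-0.1, 0.8, -0.4]
finger_gap: 75.1
```

Call:
drive_tool(motion=[0,0,0,0,0,0,0,0,0,0,0,0,0,0,1,0,0,0,1,0,0,0,1,0,0,0,0,0,0,0,0,0], jaw=1, grip_force=60)

```text
clock: 62.65
eef_pos: [491.1, 87.4, 241.3]
eef_rot: [3.131, -0.327, -0.029]
wrist_force: [-0.2, -0.9, -2.4]
finger_gap: 35.5
```

Call:
drive_tool(motion=[2,0,-5,0,3,0,-8,0,3,0,-9,0,3,0,-9,0,2,0,-7,0,1,0,-4,0,0,0,0,0,0,0,0,0])

```text
clock: 63.32
eef_pos: [489.9, 87.8, 289.5]
eef_rot: [3.131, -0.323, -0.029]
wrist_force: [0.5, -0.8, -6.0]
finger_gap: 35.2
```

```bash
python3 chk.py 48; python3 - <<'E'
from rk import *
R=axes();print(R.round(3));p=read_state()["eef_pos"];H=p-30*R[:,2];r=rk(H);print("H rack",r,"move +x rack",-33-r[0]);d=np.array([.9985,-.055,0])*(-33-r[0]);print("tool",(R.T@d).round(1))
need(0,0,1)
E
```

```text
t 63.32 [489.9  87.8 289.5] [ 3.131 -0.323 -0.029] gap 35.2 F [ 0.5 -0.8 -6. ] M [ 0.09  0.64 -0.02] j [ 0.14 -0.06  1.76 -0.07  1.12  1.76]
H from tcp [480.4  88.4 318. ]
-6 {'headfar': [275.0, 232.0], 'prong': [275.0, 203.0], 'heel': [274.0, 199.0], 'bladetip': [275.0, 168.0]}
-3 {'headfar': [275.0, 232.0], 'prong': [275.0, 196.0], 'heel': [275.0, 188.0], 'bladetip': [275.0, 158.0]}
0 {'headfar': [275.0, 233.0], 'prong': [275.0, 189.0], 'heel': [275.0, 177.0], 'bladetip': [276.0, 148.0]}
3 {'headfar': [275.0, 233.0], 'prong': [275.0, 182.0], 'heel': [275.0, 167.0], 'bladetip': [276.0, 139.0]}
rail [268. 149.]
274 grey [142 143 144 145 146 147 148 149 150 151 152 153 190 191]
278 grey [142 143 144 145 146 147 148 149 150 151 152 153 169 170 171 172 173 174
 175 176 179 184 185 186 187 188 189 190 191 192]
282 grey [142 143 144 145 146 147 148 149 150 151 152 153]
286 grey [142 143 144 145 146 147 148 149 150 151 152 153]
290 grey [142 143 144 145 146 147 148 149 150 151 152 153]
[[ 0.948 -0.032  0.317]
 [-0.027 -0.999 -0.02 ]
 [ 0.318  0.01  -0.948]]
H rack [ -92.8 -131. ] move +x rack 59.8
tool [56.7  1.4 19. ]
tool shift [ 0.3  0.  -0.9]
```

Call:
drive_tool(motion=[1,0,-3,0.02,6,0,2,0,6,0,2,0,6,0,2,0,6,0,2,0,6,0,2,0,6,0,2,0,0,0,0,0])

```text
clock: 64.03
eef_pos: [531.9, 85.4, 290.9]
eef_rot: [3.138, -0.32, -0.052]
wrist_force: [0.5, 0.3, -5.5]
finger_gap: 35.4
```

Call:
drive_tool(motion=[7,0,2,0,7,0,2,0,6,0,2,0,0,0,0,0])

```text
clock: 64.37
eef_pos: [555.2, 84.1, 291.1]
eef_rot: [3.138, -0.32, -0.052]
wrist_force: [-0.2, -0.1, -5.8]
finger_gap: 35.2
```

Call:
drive_tool(motion=[-2,0,6,0,-2,0,6,0,-2,0,6,0,-2,0,6,0,-1,0,3,0,0,0,0,0])

```text
clock: 64.87
eef_pos: [555.0, 84.1, 260.8]
eef_rot: [3.138, -0.322, -0.052]
wrist_force: [-3.4, -0.1, 0.8]
finger_gap: 35.4
```

Call:
drive_tool(motion=[-1,0,2,0,-1,0,2,0,0,0,0,0])

```text
clock: 65.12
eef_pos: [555.2, 84.0, 261.3]
eef_rot: [3.138, -0.331, -0.052]
wrist_force: [-2.0, 0.8, -5.6]
finger_gap: 35.5
```

```bash
python3 rk.py | grep -v "\[4\|\[5"; python3 - <<'E'
from rk import *
w=cv2.imread("pics/w21.png");s=camera("scene")[:,:,::-1]
f=lambda i,w,h:cv2.resize(i,(w,h),interpolation=cv2.INTER_CUBIC)
cv2.imwrite("pics/g32.png",np.hstack([f(w[40:300,100:460],440,320),f(s[100:260,240:400],320,320)]))
R=axes();print((R.T@np.array([.055,.9985,0])).round(3))
E
```

```text
H rack [ -27.5 -131.2]
grey [   0    0   50   33 1115] [20. 12.] [344.7 269.7]
grey [133  81  20  54 749] [142. 109.] [152.3  13. ]
grey [274 147   5  47 150] [276. 171.] [  72.8 -132.9]
grey [ 59 185  13  15 146] [ 65. 192.] [38.1 99. ]
[ 0.003 -1.    -0.002]
```

View pics/g32.png

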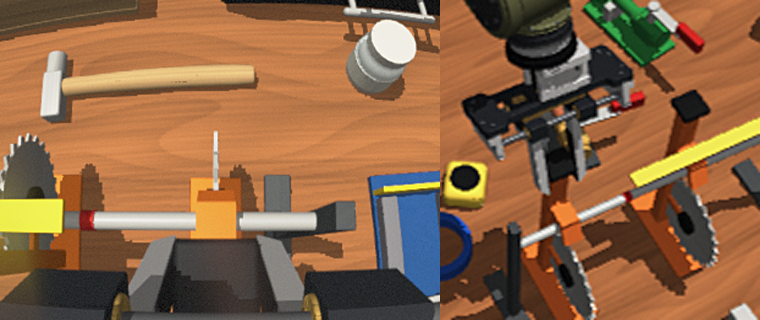

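Call:
drive_tool(motion=[0,0,0,0,0,0,-1,0,0,-6,0,0,0,-12,0,0,0,-12,0,0,0,-12,0,0,0,-12,0,0,0,0,0,0], grip_force=40)

```text
clock: 65.88
eef_pos: [558.3, 138.2, 261.2]
eef_rot: [3.132, -0.33, -0.054]
wrist_force: [-2.8, 3.0, -1.3]
finger_gap: 35.5
```

Call:
drive_tool(motion=[0,-12,0,0,0,-12,0,0,0,-12,0,0,0,-12,0,0,0,-8,0,0,0,0,0,0,0,0,0,0])

```text
clock: 66.47
eef_pos: [564.2, 190.6, 264.9]
eef_rot: [3.122, -0.339, -0.054]
wrist_force: [-0.8, -0.3, -1.1]
finger_gap: 35.5
```

```bash
python3 rk.py | grep -v "\[4\|\[5"
```

```text
H rack [-24.7 -23.7]
grey [   0    0   92   31 1558] [31. 10.] [333.9 319. ]
grey [199  81  18  55 881] [207. 109.] [153.   43.4]
grey [196 150  17  49 207] [202. 172.] [76.1 42.7]
grey [309 153  10  47 192] [312. 176.] [ 72.3 -65.2]
grey [111 188  15  12 166] [118. 194.] [ 39.2 134.1]
```

Call:
drive_tool(motion=[0,0,0,0,0,0,0,0,0,0,0,0,0,0,0,0,0,0,0,0,0,0,0,0,0,0,0,0,0,0,0,0], jaw=0.35)

```text
clock: 67.18
eef_pos: [564.9, 188.4, 265.6]
eef_rot: [3.122, -0.342, -0.055]
wrist_force: [-0.7, -0.4, -1.6]
finger_gap: 60.8
```

```bash
python3 rk.py | grep -v "\[4\|\[5"; python3 - <<'E'
from rk import *
S=camera_info("scene");w=cv2.imread("pics/w21.png");s=camera("scene")
for t,c,q in comps(s,'black',40):
    z=at(S,*c,287)
    if 500<z[0]<600 and 100<z[1]<350:print("scene head",t,rk(z))
f=lambda i,w,h:cv2.resize(i,(w,h),interpolation=cv2.INTER_CUBIC)
cv2.imwrite("pics/g33.png",np.hstack([f(w[40:300,100:460],440,320),f(s[80:240,260:420,::-1],320,320)]))
E
```

```text
H rack [-23.9 -25.9]
grey [   0    0   91   33 1638] [32. 11.] [337.4 318.8]
grey [197  83  18  55 860] [206. 111.] [152.4  43.1]
grey [193 151  18  49 201] [199. 174.] [76.5 43. ]
grey [298 155   4  45 154] [300. 179.] [ 71.4 -53.8]
grey [109 190  15  10 137] [116. 195.] [ 38.6 134.4]
scene head [349 145   5  27  81] [-33.3  13. ]
scene head [358 145  17  17 191] [-30.   49.9]
scene head [330 160  14  16 169] [-25.4 -34. ]
```

View pics/g33.png

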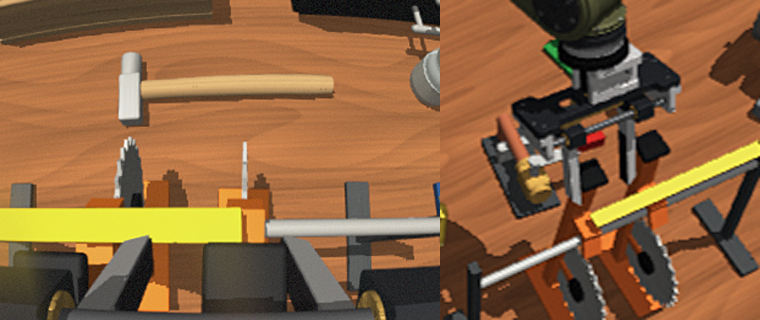

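Call:
drive_tool(motion=[0,0,0,0,0,0,0,0,0,0,0,0,0,0,1,0,0,0,1,0,0,0,0,0,0,0,0,0], jaw=1, grip_force=60)

```text
clock: 67.87
eef_pos: [566.2, 187.9, 265.6]
eef_rot: [3.121, -0.345, -0.055]
wrist_force: [-0.7, -1.0, 0.8]
finger_gap: 35.0
```

Call:
drive_tool(motion=[0,-7,0,0,0,-7,0,0,0,-7,0,0,0,-7,0,0,0,0,0,0,0,0,0,0])

```text
clock: 68.37
eef_pos: [568.3, 210.6, 265.4]
eef_rot: [3.107, -0.344, -0.056]
wrist_force: [-1.8, -1.4, 1.6]
finger_gap: 35.5
```

Call:
drive_tool(motion=[0,6,0,0,0,6,0,0,0,6,0,0,0,0,0,0,0,0,0,0,0,0,0,0,0,0,0,0,0,0,0,0], jaw=0.35)

```text
clock: 69.03
eef_pos: [566.8, 190.7, 265.0]
eef_rot: [3.108, -0.343, -0.056]
wrist_force: [-0.0, 0.1, -0.3]
finger_gap: 61.1
```

```bash
python3 rk.py | grep -v "\[4\|\[5"; python3 - <<'E'
from rk import *
S=camera_info("scene");I=camera_info("wrist");s=camera("scene")
for t,c,q in comps(s,'black',40):
    z=at(S,*c,287)
    if 500<z[0]<600 and 100<z[1]<350:print("scene head",t,rk(z))
g=cv2.imread("pics/w21.png").max(2)
for v in(240,252):print(v,' '.join(str(int(x)) for x in g[v,220:340:4]))
print("head centre at u for y:",[(y,proj(I,np.array([580.2-33+.055*y,214.1+y+1.8,292]),True).round(0).tolist()) for y in(-40,-30,-20,-10)])
E
```

```text
H rack [-22.2 -23. ]
grey [   0    0   89   33 1595] [31. 11.] [337.1 315.6]
grey [196  84  18  55 878] [204. 112.] [152.9  44. ]
grey [194 153  16  47 182] [200. 175.] [76.5 43.2]
grey [269 153   5  47 193] [271. 177.] [ 75.3 -25.4]
grey [108 191  15   9 121] [115. 195.] [ 40.1 135. ]
scene head [351 145   4  28  97] [-30.6  15.5]
scene head [360 145  15  17 175] [-29.1  51. ]
scene head [331 156  18  18 201] [-29.8 -23.1]
240 32 90 156 168 173 120 117 157 194 194 190 187 182 177 163 167 159 158 123 120 100 112 106 108 109 102 129 178 37 104
252 35 41 151 153 151 102 66 53 63 61 64 64 70 70 74 77 77 77 75 72 64 64 62 43 107 106 107 71 34 29
head centre at u for y: [(-40, [308.0, 289.0]), (-30, [288.0, 289.0]), (-20, [268.0, 290.0]), (-10, [249.0, 290.0])]
```

B now hangs upright at rack y ≈ -25, past the mark, and A is at about +50. I'll withdraw, let them settle, run a last check and hand in.

Call:
drive_tool(motion=[0,1,0,0,0,0,-15,0,0,0,-30,0,0,0,-35,0,0,0,-35,0,0,0,-30,0,-20,0,0,0,-20,0,0,0])

```text
clock: 69.8
eef_pos: [478.9, 199.4, 392.9]
eef_rot: [3.107, -0.34, -0.057]
wrist_force: [-0.1, 0.2, 0.2]
finger_gap: 61.5
```

Call:
drive_tool(motion=[0,0,0,0,0,0,0,0,0,0,0,0,0,0,0,0,0,0,0,0,0,0,0,0,0,0,0,0,0,0,0,0])

```text
clock: 70.47
eef_pos: [479.1, 199.5, 393.1]
eef_rot: [3.108, -0.34, -0.056]
wrist_force: [-0.7, 0.1, 0.0]
finger_gap: 61.3
```

Call:
drive_tool(motion=[0,0,0,0,0,0,0,0,0,0,0,0,0,0,0,0,0,0,0,0,0,0,0,0,0,0,0,0,0,0,0,0])

```text
clock: 71.13
eef_pos: [479.3, 199.4, 392.7]
eef_rot: [3.107, -0.34, -0.056]
wrist_force: [-0.4, -0.8, -0.4]
finger_gap: 60.9
```

Call:
drive_tool(motion=[0,0,0,0,0,0,0,0,0,0,0,0,0,0,0,0,0,0,0,0,0,0,0,0,0,0,0,0,0,0,0,0])

```text
clock: 71.8
eef_pos: [479.3, 199.4, 392.8]
eef_rot: [3.107, -0.34, -0.056]
wrist_force: [0.1, -0.0, -0.2]
finger_gap: 60.9
```

```bash
python3 rk.py | grep -v "\[4\|\[5"; python3 - <<'E'
from rk import *
ok=[]
for n in("scene","top"):
    S=camera_info(n);s=camera(n)
    for t,c,q in comps(s,'black',40):
        z=at(S,*c,287);r=rk(z)
        if abs(r[0]+33)<15 and -60<r[1]<120:print(n,"head",t,r);ok.append(r[1]) if n=="scene" else 0
    for t,c,q in comps(s,'red',20):
        z=at(S,*c,109)
        if 380<z[0]<480 and 200<z[1]<320:print(n,"cock tip",z.round(0))
if len(ok)>=2 and min(ok)>-36:print("signing off");print(sign_off())
else:print("NOT signed",ok)
E
```

```text
H rack [-109.9  -19.2]
grey [214  74  14  42 534] [221.  95.] [147.7  50.3]
grey [297 156 110  11 969] [351. 161.] [  18.4 -138.2]
grey [141 169  14  17 131] [148. 176.] [  2.8 151.9]
scene head [356 145  19  17 200] [-30.6  49.2]
scene head [329 156  20  17 203] [-30.2 -22.6]
scene cock tip [407. 295. 109.]
signing off
the job is handed in; nothing more can be done
None
```

I shut the air at the ball valve, took both hangers (only two were there) out of the station, and hung them on the rail past the red band under the guard. The job was handed in at about 72 s.

**Last checks:**
- **Hangers:** the scene camera put their heads at rack y ≈ +49 and -23 mm, x ≈ -30 mm (about -33 is right for hanging home). The second hanger's blade and head agreed at about -25 mm before the gripper withdrew. That leaves about 13–15 mm to the -38 mm limit.
- **Valve:** the handle tip is still where it stopped when shut, (407, 295) mm. I measured its direction only once, just after shutting: 1.426 rad, against 1.405–1.418 rad for crosswise to the base.
- **Robot:** it stands clear, with the wrist force near zero.

**What went wrong or was not checked:**
- The first draw of hanger 1 caught on the keeper and was dropped back into its bay. I mended it by tilting the tool against the rack's end post and clamping the head along x instead. One push there read 67 N on the wrist.
- Both hangers rolled sideways while being slid along the rail, so I let each swing upright and moved it again.
- The top camera found neither the heads nor the handle in the last check, so the final positions rest on the scene camera alone. I did not separately measure the hook heights or the bystanders' places.
- I viewed 22 pictures against the budget of 14.

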